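# Hold a spatula blade in the dry-well steriliser

## Task

Take the stick thermometer from the instrument stand, push its stem fully home in the small round bore of the steriliser's guard plate and let go of it, so that the well temperature is on show. Then take the narrow-bladed spatula, lower its blade through the slot in the guard plate, past the spring shutter and without forcing it, and finish while still holding it there, with the whole blade below the plate and the handle clear above the slot's collar, not resting on it. Leave the broad spatula in the stand and everything else where it is.

Things in the scene. Friction and masses are not known exactly. Their poses are not given: they have to be found in the camera images.
- steriliser: Fixed white case, 200 mm wide (its y) and 130 mm deep (x -45 to 85 mm), with a low sloping console with a knob in front (to x = -81 mm). Origin under it at bench level, z up. Its top is a flat steel guard plate, upper face 98 mm, underside 93 mm above the bench, with a slot in a flared collar and, 72 mm beside it towards +y, a round bore. Hollow below the slot down to 8 mm above the bench.
- slot (a point): Centre of the slot's mouth, at the rim of its collar, 3 mm above the plate, at [20, -32, 101] mm in the steriliser's frame, same axes. The slot is 22 mm (y) by 5 mm (x), 2 mm more each way than the narrow blade; its collar flares to 28 by 11 mm at the rim. The plate's underside is 8 mm below this point. A light spring shutter closes the slot from below.
- bore (a point): Centre of the mouth of the round bore, level with the plate's upper face, at [20, 40, 98] mm in the steriliser's frame. 6.5 mm in diameter, guided for 40 mm of depth, open below (the stem never reaches bottom). The thermometer is home when the underside of its body rests on the plate.
- shutter (a joint): Spring shutter under the slot, hinged along the slot's -x edge: 0 is shut, it swings down when the blade pushes it (less than 1 N) and reads about 1.1 to 1.35 rad with the blade in.
- stand: Fixed open aluminium instrument stand, 196 mm (its y) by 74 mm (x), origin at its centre at bench level, z up. Its top plate has its upper face 85 mm above the bench and three equal slots (34 mm along y, 7 mm along x) at y = -58, 0 and 58 mm; in them the three instruments hang upright by the underside of their handles, in any order, flat sides facing the stand's +x and -x.
- thermometer_center (a point): Stick thermometer, half-way up, on its axis, where the stem meets the body. Above: a flat white body 70 mm tall, 14 mm thick (its x), 24 mm wide (its y), small dark display on the -x face. Below: a round steel stem 5 mm in diameter, 70 mm long, with a conical tip. z points up. 50 g. Grip the body across its 14 mm.
- thermometer_tip (a point): Tip of the thermometer's stem, 70 mm below thermometer_center.
- spatula_center (a point): Narrow-bladed spatula, half-way up, on its axis, where the tang meets the handle. Above: a black handle with flat sides, 75 mm tall, 14 mm thick (its x), 22 mm wide (its y). Below: a flat steel tang 9 mm wide, 3 mm thick, 30 mm long, then the blade, 20 mm wide (y), 3 mm thick (x), 45 mm long, half-round at the end. z points up. 60 g. Grip the handle across its 14 mm.
- spatula_tip (a point): End of the narrow spatula's blade, 75 mm below spatula_center. The whole blade is below the guard plate when this is 53 mm or more below the slot's rim; the handle touches the collar at 75 mm, so 64 mm is the middle.
- broad_spatula_center (a point): The broad-bladed spatula, half-way up; leave it in the stand. Like the other one, but its blade is 30 mm and its handle 34 mm wide; it does not fit the slot.
- petri_stack: Stack of three closed petri dishes, 91 mm wide, 46 mm tall; a bystander, to be left where it is. Origin at its underside.
- small_bottle: Small screw-cap bottle, 44 mm wide, 98 mm tall; a bystander, to be left where it is. Origin at its underside.
- vial: Small screw vial, 16 mm wide, 32 mm tall; a bystander, to be left where it is. Origin at its underside.
- marker: Lab marker pen lying down, 135 mm long, 17 mm thick; a bystander, to be left where it is. Origin at its underside.
- timer: Lab timer, 64 mm square, 20 mm tall; a bystander, to be left where it is. Origin at its underside.
- bottle: Screw-cap bottle, 86 mm wide, 180 mm tall; a bystander, to be left where it is. Origin at its underside.
- jar: Screw-cap bottle, 68 mm wide, 150 mm tall; a bystander, to be left where it is. Origin at its underside.
- flask: Conical flask, 83 mm wide, 138 mm tall; a bystander, to be left where it is. Origin at its underside.

How it is judged:
By the outcome, as a careful person would: the job done as asked, in the order asked, and still so for the second after the job is handed in, while the arm keeps its last pose, push and grip.
It also fails if it takes over 72 s, if anything falls off the work surface, if the arm or the gripper's body presses on something with over 40 N, if the wrist force passes 120 N, or if a joint passes its speed limit or range.

## Robot

A 7-joint arm with a two-finger parallel gripper is mounted at the origin on a cart in front of the work surface, level with it; the furniture and walls round the work are solid. World frame = base frame: x ahead of the robot, y to its left, z up, the work surface at z = 0. Lengths are in m, angles in rad, forces in N, time in s.
With the tool pointing down it reaches from about 0.4 to 0.85 m from the base axis. Payload 6.9 kg.
Tool frame: the origin (TCP) lies at the centre of the arm's flange, where the gripper is bolted on; the fingertips stand 173 mm ahead of it and the grasp point (between the pads) lies 155 mm ahead of it; z points along the fingers, y is the direction in which the jaws open and shut (so a half turn about z gives the same grasp; the last joint's range is limited). The gripper opens to 85 mm and grips with 20 to 120 N. Pads are 22 mm wide; open, the fingers measure 114 mm over their backs; the gripper's body (76 mm by 85 mm) begins 54 mm behind the grasp point. The pads swing forward as they close: fully open they stand 13 mm farther back than shut.
Start: joints at [1.375, 0.507, -0.238, 1.5, 0.126, 1.149, -0.155], TCP at [0.185, -0.597, 0.405] pointing down, gripper open.
Joint ranges: [-3.08, 3.08], [-0.24, 2.05], [-1.43, 1.35], [0, 2.5], [-1.52, 4.66], [0.17, 1.96], [-2.89, 2.89]. Speed limits (rad/s): [2.39, 2.39, 3.14, 3.14, 3.14, 3.14, 3.14].

## Interface

Orientations are given as a 3x3 rotation matrix whose columns are the frame's x, y, z axes.
In Python, from rig import get_obs, capture, camera_info, hand_in gives the robot as it stands.
- The arm moves only by the tool move_arm, never from a script. Its argument "rows" is a list of rows, each a list of 5 numbers: the shift along the tool's x, y, z in cm, then the turn about the tool's z in degrees, then the closure, from 0 (fully open) to 1 (shut). In form: [[dx, dy, dz, roll, hand], ...]. A call has 1 to 10 rows; each row shifts and turns the commanded pose from where the row before left it, along the tool's axes as they then stand; what a row does not reach is not made up. A row lasts 1/12 s, in which the tool goes at most 41.7 mm and 7.16 degrees, less where a joint would pass 70% of its speed; a pose out of reach is approached as far as the arm can. A call with a gripper value outside its range is refused whole. The fingers move at their own pace and stop on an object; the grip force is fixed at half the most. Time passes only in rows, so rows that do not move let the fingers close. It gives the time, the measured TCP pose, the force and the opening at its end, in the units of the state.
- get_obs(): the state, without advancing time (a new reading comes with each control period).
- capture(name): name is "scene" or "top" or "wrist"; returns the picture (480x640x3 uint8, blue, green, red); there is no depth.
- camera_info(name): a dict with "camera_matrix" (3x3 intrinsics, pixels), "position" and "orientation" of the camera in the world. Camera axes: x right, y up, looking along -z (the intrinsics and any distortion apply to the point x, -y, -z); pixel columns grow to the right and rows downward; lengths in m; the calibration is good to about 2 mm. A picture is of the moment at which its call begins: read the wrist's pose just before it. camera_info takes no time and is no camera call; for the wrist camera it gives the pose at the moment of the call.
- hand_in(): hands the job in, once; it reports no verdict.
The state is a dict: "time_s": time; "joints": joint angles; "joint_vel": joint speeds; "joint_torque": joint torques, N m; "eef_pos": TCP position; "ee_rot": TCP orientation; "contact_force": force on the tool from outside, world axes, zero at the start; "torque": the same for the moment, N m; "gripper_width": finger opening in m.
Only numpy, scipy, OpenCV 4.12 (cv2) and the standard library are available. Lean on these libraries where they do the work, as an engineer would, in place of code of your own. Each camera call takes 0.05 s, during which the arm holds its last target.

## Working session

There is one attempt and no reset: what is moved stays moved. The work goes in short steps, Python scripts to look and compute and a tool call to move; the robot and the scene stay as the last step left them, time stands still between calls to the robot, and variables do not carry over. Pictures are saved under pics/ and viewed, and the job is handed in when it is done.

Besides the shell and the picture viewer there is one more tool, called after "Emit:" by a JSON object that holds its "name" and its "arguments". move_arm: Moves the arm, as the interface text tells. Its arguments: {"type":"object","properties":{"rows":{"type":"array"}},"required":["rows"]}

```bash
mkdir -p pics; ls; python3 - <<'E'
from rig import *
import cv2,numpy as np
np.set_printoptions(precision=4,suppress=True)
for n in ["scene","top","wrist"]:
    i=camera_info(n);print(n,i)
    cv2.imwrite(f"pics/{n}0.png",capture(n))
o=get_obs();print(o)
E
```

```text
pics
scene {'camera_matrix': array([[551.7732,   0.    , 315.7694],
       [  0.    , 551.7732, 235.798 ],
       [  0.    ,   0.    ,   1.    ]]), 'position': array([-0.3207,  0.48  ,  1.1598]), 'orientation': array([[-0.5009,  0.6279, -0.5957],
       [-0.8653, -0.3785,  0.3286],
       [-0.0191,  0.6801,  0.7329]])}
top {'camera_matrix': array([[621.1322,   0.    , 326.6104],
       [  0.    , 621.1322, 249.6862],
       [  0.    ,   0.    ,   1.    ]]), 'position': array([-0.4768, -0.2115,  1.7708]), 'orientation': array([[ 0.1868,  0.8302, -0.5252],
       [-0.9824,  0.1581, -0.0995],
       [ 0.0004,  0.5345,  0.8451]])}
wrist {'camera_matrix': array([[416.9821,   0.    , 316.7992],
       [  0.    , 416.9821, 235.2118],
       [  0.    ,   0.    ,   1.    ]]), 'position': array([ 0.2623, -0.5732,  0.372 ]), 'orientation': array([[ 0.2962,  0.9066,  0.3005],
       [-0.9551,  0.282 ,  0.0907],
       [-0.0025, -0.3139,  0.9495]])}
{'time_s': 0.15, 'joints': array([ 1.3755,  0.5082, -0.2376,  1.5009,  0.1257,  1.1489, -0.1548]), 'joint_vel': array([ 0.0014, -0.0016, -0.0027, -0.0029,  0.0004, -0.0011,  0.001 ]), 'joint_torque': array([ -0.003 , -62.1011,  -2.1893, -24.9838,   0.0127,   0.0091,
         0.    ]), 'eef_pos': array([ 0.1851, -0.5968,  0.404 ]), 'ee_rot': array([[ 0.9551,  0.2963, -0.0004],
       [ 0.2963, -0.9551,  0.0013],
       [-0.    , -0.0014, -1.    ]]), 'contact_force': array([-0.8649, -0.0269,  0.5637]), 'torque': array([-0.0226,  0.0038,  0.0355]), 'gripper_width': 0.08528952696042068}
```

View pics/scene0.png

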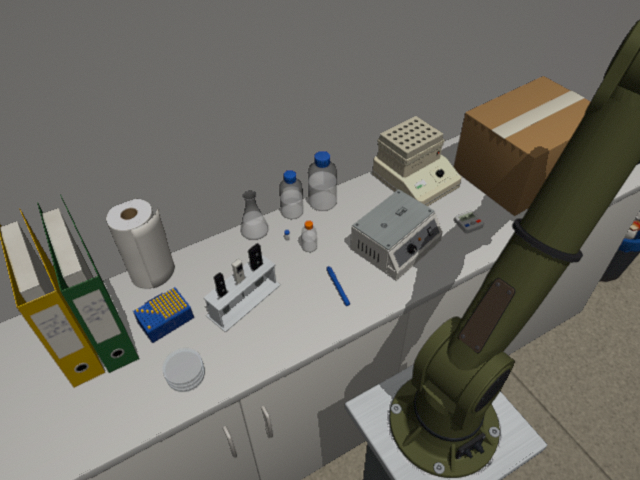

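View pics/top0.png

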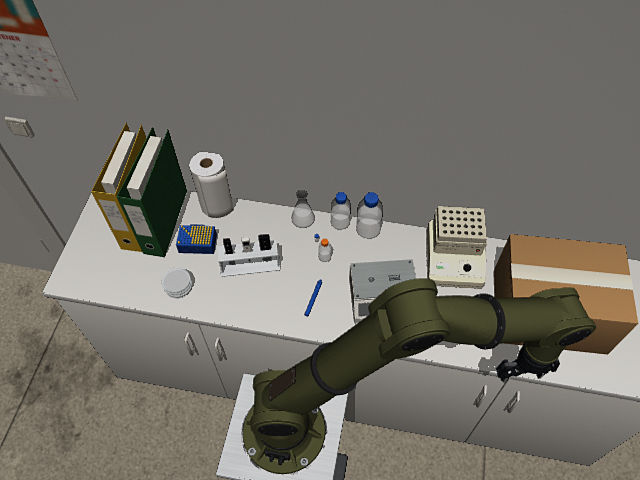

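View pics/wrist0.png

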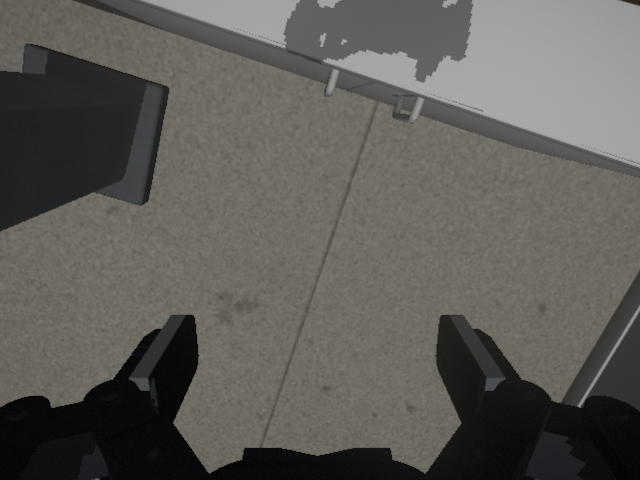

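```bash
cat > h.py <<'E'
import numpy as np,cv2
from rig import *
np.set_printoptions(precision=4,suppress=True)
def ray(ci,uv):
    K=ci["camera_matrix"];d=np.linalg.inv(K)@np.array([uv[0],uv[1],1.]);d=np.array([d[0],-d[1],-d[2]])
    d=ci["orientation"]@d;return np.array(ci["position"]),d/np.linalg.norm(d)
def onz(ci,uv,z):
    p,d=ray(ci,uv);return p+d*(z-p[2])/d[2]
def tri(rs):
    A=np.zeros((3,3));b=np.zeros(3)
    for p,d in rs:
        M=np.eye(3)-np.outer(d,d);A+=M;b+=M@p
    x=np.linalg.solve(A,b);return x,[np.linalg.norm((np.eye(3)-np.outer(d,d))@(x-p)) for p,d in rs]
def proj(ci,P):
    q=ci["orientation"].T@(np.asarray(P)-ci["position"]);q=np.array([q[0],-q[1],-q[2]]);u=ci["camera_matrix"]@q;return u[:2]/u[2]
def crop(im,x0,y0,x1,y1,s,name):
    cv2.imwrite(name,cv2.resize(im[y0:y1,x0:x1],None,fx=s,fy=s,interpolation=cv2.INTER_CUBIC))
E
python3 - <<'E'
from h import *
s=cv2.imread("pics/scene0.png");t=cv2.imread("pics/top0.png")
crop(s,195,180,455,340,3,"pics/s0c.png")
crop(t,200,190,420,330,3.5,"pics/t0c.png")
E
```

```text
(no output)
```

View pics/s0c.png

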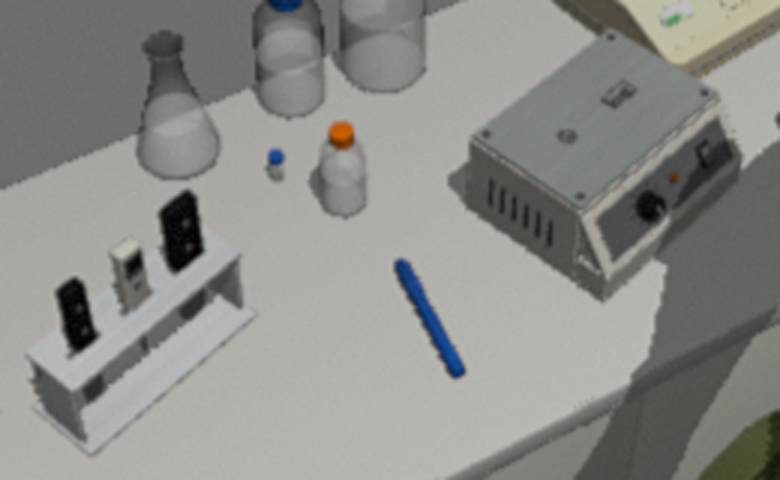

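View pics/t0c.png

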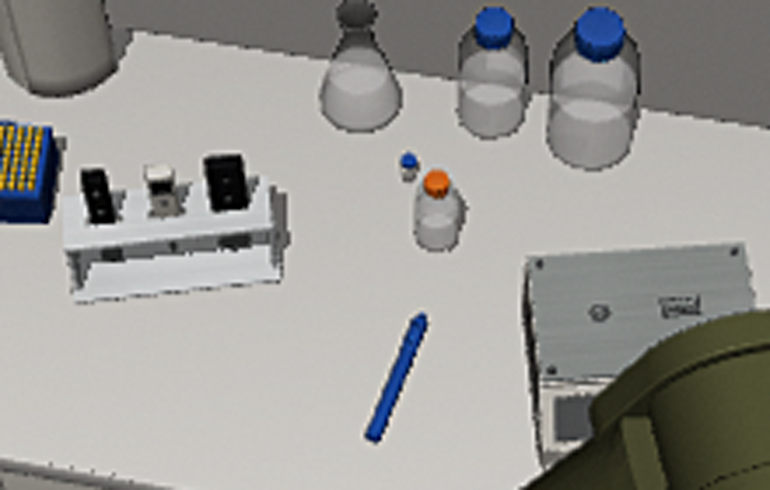

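```bash
python3 - <<'E'
from h import *
S=camera_info("scene");T=camera_info("top")
f=lambda u,v:(195+u/3,180+v/3)
g=lambda u,v:(200+u/3.5,190+v/3.5)
print("bore",onz(S,f(567,136),.098),onz(T,g(599,313),.098))
print("slot",onz(S,f(620,94),.101),onz(T,g(680,306),.101))
print("plate corners S",[onz(S,f(*p),.098)[:2] for p in [(470,138),(612,32),(720,96),(580,206)]])
print("plate corners T",[onz(T,g(*p),.098)[:2] for p in [(525,260),(745,243)]])
print("stand top S",[onz(S,f(*p),.085)[:2] for p in [(30,357),(243,256),(70,386)]])
print("stand top T",[onz(T,g(*p),.085)[:2] for p in [(65,250),(275,230),(63,208),(270,183)]])
# handle tops
print("therm top",tri([ray(S,f(127,243)),ray(T,g(159,170))]))
print("narrow top",tri([ray(S,f(70,284)),ray(T,g(94,172))]))
print("broad top",tri([ray(S,f(180,198)),ray(T,g(223,160))]))
print("vial",onz(S,f(277,175),0),"smallb",onz(S,f(343,205),0.0),"marker",onz(S,f(402,265),0.01),onz(S,f(458,370),0.01))
print("jar",onz(S,f(290,105),0.0),"bottle",onz(S,f(383,75),0.0),"flask",onz(S,f(178,160),0.0))
E
```

```text
bore [ 0.4814 -0.1709  0.098 ] [ 0.4815 -0.1703  0.098 ]
slot [ 0.4978 -0.2403  0.101 ] [ 0.5002 -0.2396  0.101 ]
plate corners S [array([ 0.5238, -0.0959]), array([ 0.5715, -0.2851]), array([ 0.4513, -0.3181]), array([ 0.4075, -0.1328])]
plate corners T [array([ 0.5231, -0.0969]), array([ 0.5779, -0.2888])]
stand top S [array([0.5109, 0.3314]), array([0.5166, 0.1357]), array([0.468 , 0.3149])]
stand top T [array([0.4634, 0.3154]), array([0.5197, 0.1333]), array([0.5065, 0.3298]), array([0.5687, 0.1494])]
therm top (array([0.5165, 0.2329, 0.1612]), [np.float64(6.647669006900958e-05), np.float64(6.64766900691363e-05)])
narrow top (array([0.5028, 0.2885, 0.1608]), [np.float64(0.0009452343985128011), np.float64(0.0009452343985128295)])
broad top (array([0.5329, 0.178 , 0.1677]), [np.float64(0.00032947651584452567), np.float64(0.00032947651584456285)])
vial [0.6554 0.0346 0.    ] smallb [ 0.5898 -0.0005  0.    ] marker [ 0.492  -0.0062  0.01  ] [0.3686 0.0124 0.01  ]
jar [ 0.7321 -0.0209  0.    ] bottle [ 0.7212 -0.1216  0.    ] flask [0.7221 0.1071 0.    ]
```

```bash
cat >> h.py <<'E'
def plan(target,yawx=None,n=None,hand=0.0,start=None):
    """rows to go to TCP target (world), tool-x yaw in deg; tool pointing down. prints rounded rows"""
    o=get_obs(); p=np.array(o["eef_pos"]) if start is None else np.array(start[0]); R=np.array(o["ee_rot"])
    y0=np.degrees(np.arctan2(R[1,0],R[0,0])) if start is None else start[1]
    if yawx is None: yawx=y0
    dy=(yawx-y0+180)%360-180; d=np.array(target)-p
    if n is None: n=int(max(np.ceil(np.linalg.norm(d)/.04),np.ceil(abs(dy)/7),1))
    rows=[];y=y0
    for i in range(n):
        goal=np.array(target) if i==n-1 else p+(np.array(target)-p)/(n-i)
        e=goal-p;c,s=np.cos(np.radians(y)),np.sin(np.radians(y))
        X=np.array([c,s,0]);Y=np.array([s,-c,0]);Z=np.array([0,0,-1])
        k=np.round(np.array([e@X,e@Y,e@Z])*100,2 if n<3 else 1)
        r=np.round(-(yawx-y)/(n-i),1)
        rows.append([float(k[0]),float(k[1]),float(k[2]),float(r),hand])
        p=p+(k[0]*X+k[1]*Y+k[2]*Z)/100;y-=r
    print("yaw0 %.2f d %s n %d"%(y0,d,n)); 
    for i in range(0,n,10): print(rows[i:i+10])
    print("end",p,y)
E
python3 - <<'E'
from h import *
T=camera_info("top");S=camera_info("scene")
print([onz(T,p,0)[:2] for p in [(505,345),(500,320),(445,285)]],onz(T,(511,262),.25),onz(S,(462,195),0))
plan([0.49,-0.23,0.46],104.5)
E
```

```text
[array([ 0.3855, -0.6068]), array([ 0.4684, -0.5883]), array([ 0.562 , -0.4072])] [ 0.526  -0.5586  0.25  ] [ 0.5384 -0.5082  0.    ]
yaw0 17.23 d [0.3049 0.3668 0.056 ] n 13
[[3.1, -2.0, -0.4, -6.7, 0.0], [3.3, -1.6, -0.4, -6.7, 0.0], [3.5, -1.2, -0.4, -6.7, 0.0], [3.6, -0.8, -0.4, -6.7, 0.0], [3.6, -0.4, -0.4, -6.7, 0.0], [3.7, 0.0, -0.4, -6.7, 0.0], [3.6, 0.4, -0.5, -6.7, 0.0], [3.6, 0.9, -0.4, -6.7, 0.0], [3.4, 1.3, -0.5, -6.7, 0.0], [3.3, 1.7, -0.4, -6.7, 0.0]]
[[3.0, 2.0, -0.5, -6.8, 0.0], [2.8, 2.4, -0.4, -6.7, 0.0], [2.5, 2.7, -0.5, -6.8, 0.0]]
end [ 0.4902 -0.2299  0.46  ] 104.53409614785359
```

Emit:
{"name": "move_arm", "arguments": {"rows": [[3.1,-2.0,-0.8,-6.7,0],[3.3,-1.6,-0.8,-6.7,0],[3.5,-1.2,-0.8,-6.7,0],[3.6,-0.8,-0.8,-6.7,0],[3.6,-0.4,-0.8,-6.7,0],[3.7,0.0,-0.8,-6.7,0],[3.6,0.4,-0.8,-6.7,0],[3.6,0.9,0,-6.7,0],[3.4,1.3,0,-6.7,0],[3.3,1.7,0,-6.7,0]]}}

```text
time_s: 0.98
eef_pos: [0.4212, -0.3132, 0.4609]
ee_rot: [[0.095, 0.995, 0.0], [0.995, -0.095, -0.001], [-0.001, 0.0, -1.0]]
contact_force: [0.8, -0.8, 0.1]
gripper_width: 0.0858
```

```bash
python3 - <<'E'
from h import *
plan([0.49,-0.24,0.43],104.5)
E
```

```text
yaw0 84.54 d [ 0.0688  0.0732 -0.0309] n 3
[[2.6, 2.1, 1.0, -6.7, 0.0], [2.4, 2.3, 1.0, -6.6, 0.0], [2.1, 2.6, 1.1, -6.7, 0.0]]
end [ 0.4899 -0.2405  0.4299] 104.53918215110859
```

Tracks well.

Emit:
{"name": "move_arm", "arguments": {"rows": [[2.6,2.1,1.0,-6.7,0],[2.4,2.3,1.0,-6.6,0],[2.1,2.6,1.1,-6.7,0],[0,0,0,0,0]]}}

```text
time_s: 1.32
eef_pos: [0.4928, -0.2363, 0.4282]
ee_rot: [[-0.261, 0.965, 0.001], [0.965, 0.261, 0.005], [0.005, 0.002, -1.0]]
contact_force: [-0.1, 1.1, 1.0]
gripper_width: 0.0855
```

```bash
python3 - <<'E'
from h import *
o=get_obs();W=camera_info("wrist");im=capture("wrist");print(o["eef_pos"],o["ee_rot"],o["time_s"],W)
import pickle;pickle.dump(W,open("w1.pkl","wb"))
cv2.imwrite("pics/w1.png",im)
E
```

```text
[ 0.4928 -0.2363  0.4282] [[-0.2609  0.9654  0.0008]
 [ 0.9654  0.2609  0.0049]
 [ 0.0046  0.002  -1.    ]] 1.3167 {'camera_matrix': array([[416.9821,   0.    , 316.7992],
       [  0.    , 416.9821, 235.2118],
       [  0.    ,   0.    ,   1.    ]]), 'position': array([ 0.4721, -0.1587,  0.3967]), 'orientation': array([[ 0.9654, -0.2476, -0.0819],
       [ 0.2608,  0.9185,  0.2973],
       [ 0.0016, -0.3083,  0.9513]])}
```

View pics/w1.png

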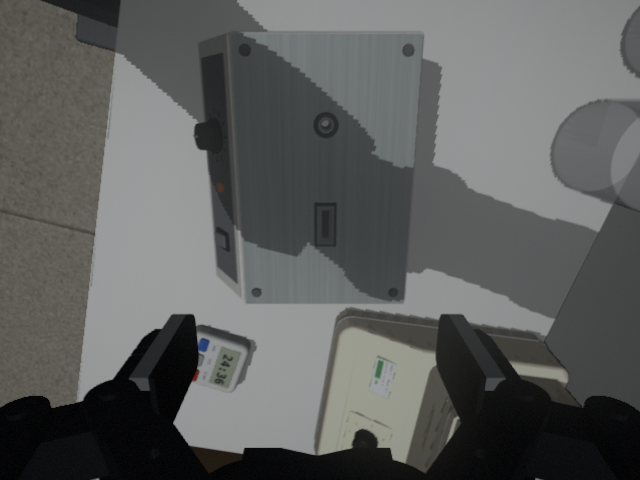

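```bash
python3 - <<'E'
from h import *
im=cv2.imread("pics/w1.png");crop(im,290,90,360,260,4.5,"pics/w1c.png")
crop(im,190,20,440,310,2,"pics/w1d.png")
E
```

```text
(no output)
```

View pics/w1c.png

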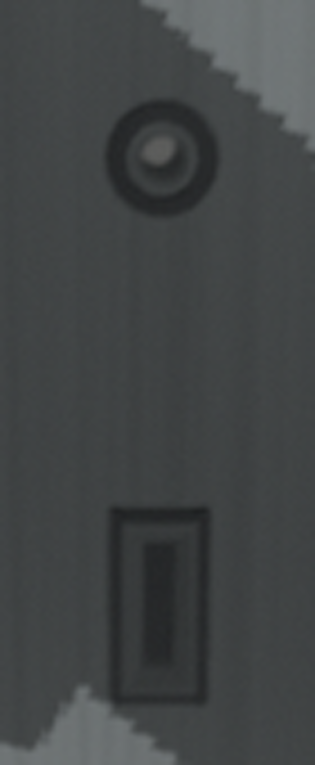

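View pics/w1d.png

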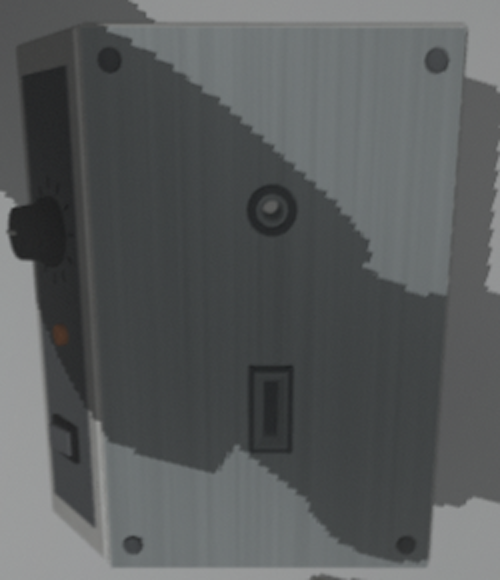

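```bash
python3 - <<'E'
from h import *
import pickle;W=pickle.load(open("w1.pkl","rb"))
f=lambda u,v:(290+(u+.5)/4.5-.5,90+(v+.5)/4.5-.5)
b=onz(W,f(162,157),.098);s=onz(W,f(159.5,606),.101)
print(b,s,(b-s),np.linalg.norm((b-s)[:2]),np.degrees(np.arctan2(*( -(b-s)[0],(b-s)[1]))))
q=[onz(W,f(u,v),.101) for u,v in [(109,507),(210,507),(210,705),(109,705)]]
print("collar",[np.linalg.norm(q[i]-q[(i+1)%4]) for i in range(4)])
g=lambda u,v:(190+u/2,20+v/2)
sc=[onz(W,g(*p),.098)[:2] for p in [(109,60),(437,60),(406,545),(133,545)]]
print("screws",sc,[np.degrees(np.arctan2(-(sc[i]-sc[j])[0],(sc[i]-sc[j])[1])) for i,j in [(0,3),(1,2)]],np.mean(sc,axis=0))
E
```

```text
[ 0.4827 -0.1726  0.098 ] [ 0.5013 -0.2413  0.101 ] [-0.0186  0.0688 -0.003 ] 0.07121822306855409 15.106329224664643
collar [np.float64(0.016312673305621556), np.float64(0.033913002103768616), np.float64(0.01687547429513001), np.float64(0.033906207554335516)]
screws [array([ 0.4185, -0.1407]), array([ 0.5227, -0.1126]), array([ 0.5682, -0.2822]), array([ 0.4643, -0.3102])] [np.float64(15.138102762568627), np.float64(15.01547788001159)] [ 0.4934 -0.2114]
```

```bash
python3 - <<'E'
from h import *
plan([0.525,0.19,0.45],105.1)
E
```

```text
yaw0 104.67 d [0.0338 0.4291 0.0213] n 11
[[3.7, 1.3, -0.2, -0.0, 0.0], [3.7, 1.3, -0.2, -0.0, 0.0], [3.7, 1.3, -0.2, -0.0, 0.0], [3.7, 1.3, -0.2, -0.1, 0.0], [3.7, 1.3, -0.2, -0.0, 0.0], [3.7, 1.3, -0.2, -0.1, 0.0], [3.7, 1.3, -0.2, -0.0, 0.0], [3.7, 1.3, -0.2, -0.1, 0.0], [3.7, 1.3, -0.2, -0.0, 0.0], [3.7, 1.3, -0.2, -0.1, 0.0]]
[[3.6, 1.2, -0.1, -0.0, 0.0]]
end [0.5247 0.1897 0.4497] 105.06848674847089
```

Emit:
{"name": "move_arm", "arguments": {"rows": [[4.1,1.4,-0.2,-0.5,0],[4.1,1.4,-0.2,0,0],[4.1,1.4,-0.2,0,0],[4.1,1.4,-0.2,0,0],[4.1,1.4,-0.2,0,0],[4.1,1.4,-0.2,0,0],[4.1,1.4,-0.2,0,0],[4.1,1.4,-0.2,0,0],[4.1,1.4,-0.2,0,0],[3.8,1.4,-0.2,0,0]]}}

```text
time_s: 2.2
eef_pos: [0.5207, 0.1724, 0.4493]
ee_rot: [[-0.251, 0.968, 0.0], [0.968, 0.251, -0.001], [-0.001, 0.0, -1.0]]
contact_force: [0.1, -0.5, 0.0]
gripper_width: 0.0855
```

Emit:
{"name": "move_arm", "arguments": {"rows": [[0,0,0,0,0],[0,0,0,0,0]]}}

```text
time_s: 2.37
eef_pos: [0.5204, 0.1735, 0.4491]
ee_rot: [[-0.258, 0.966, 0.0], [0.966, 0.258, 0.001], [0.001, 0.0, -1.0]]
contact_force: [-0.5, -0.1, -0.5]
gripper_width: 0.0854
```

```bash
python3 - <<'E'
from h import *
o=get_obs();W=camera_info("wrist");im=capture("wrist");print(o["eef_pos"],o["ee_rot"],o["time_s"],o["joints"],W["position"])
import pickle;pickle.dump(W,open("w2.pkl","wb"))
cv2.imwrite("pics/w2.png",im)
E
```

```text
[0.5204 0.1735 0.4491] [[-0.2576  0.9663  0.    ]
 [ 0.9663  0.2576  0.0007]
 [ 0.0006  0.0002 -1.    ]] 2.3667 [ 0.1506  0.4241 -0.7806  1.6249  0.3126  1.2221 -0.4331] [0.5    0.2511 0.4173]
```

View pics/w2.png

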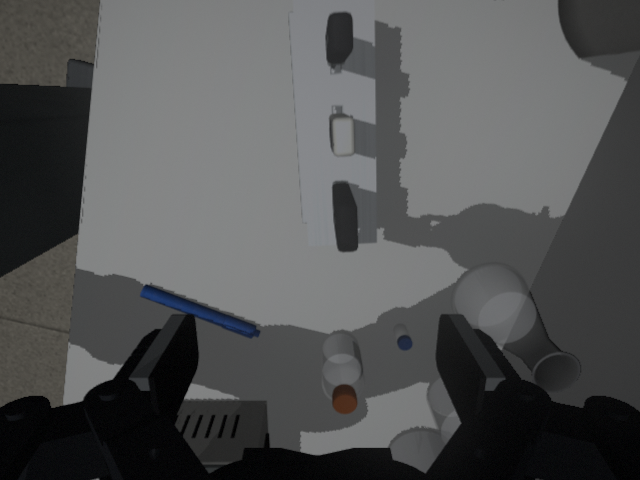

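```bash
python3 - <<'E'
from h import *
im=cv2.imread("pics/w2.png");crop(im,280,0,420,260,3,"pics/w2c.png")
E
```

```text
(no output)
```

View pics/w2c.png

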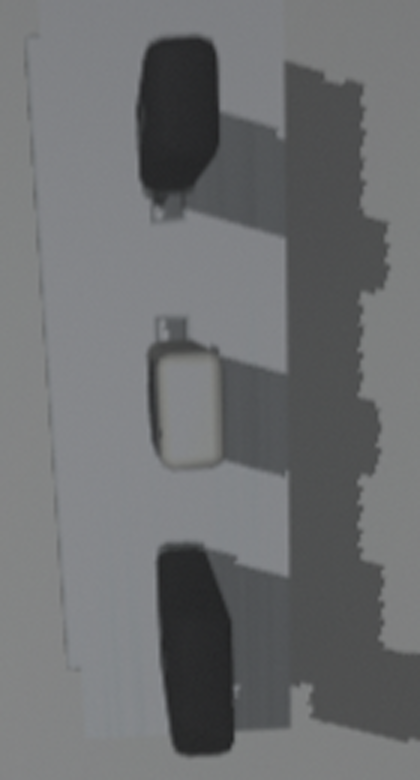

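```bash
python3 - <<'E'
from h import *
import pickle;W=pickle.load(open("w2.pkl","rb"))
f=lambda u,v:(280+(u+.5)/3-.5,(v+.5)/3-.5)
c=[onz(W,f(*p),.155) for p in [(158,351),(222,351),(222,468),(158,468)]]
print([np.linalg.norm(c[i]-c[(i+1)%4]) for i in range(4)],np.mean(c,axis=0))
e=onz(W,f(288,590),.085)-onz(W,f(286,250),.085);print(np.degrees(np.arctan2(e[0],-e[1])))
e=c[1]-c[2];print(np.degrees(np.arctan2(-e[0],e[1])),)
for p in [(177,37),(218,45),(215,165)]: print(onz(W,f(*p),.160))
for p in [(203,752),(233,620),(203,545)]: print(onz(W,f(*p),.160))
m=np.mean(c,axis=0); plan([m[0],m[1],.130+.155+.06],105.1)
E
```

```text
[np.float64(0.012919468555158155), np.float64(0.023403082948467813), np.float64(0.01329294630790364), np.float64(0.023396063591022875)] [0.5212 0.2337 0.155 ]
17.77145759756275
16.50014240610987
[0.4999 0.2979 0.16  ]
[0.5076 0.2986 0.16  ]
[0.5128 0.2789 0.16  ]
[0.5438 0.1645 0.16  ]
[0.5416 0.1947 0.16  ]
[0.531  0.2085 0.16  ]
yaw0 104.73 d [ 0.0004  0.0624 -0.1038] n 4
[[1.5, 0.4, 2.6, -0.1, 0.0], [1.5, 0.4, 2.6, -0.1, 0.0], [1.5, 0.4, 2.6, -0.1, 0.0], [1.5, 0.4, 2.6, -0.1, 0.0]]
end [0.5209 0.2334 0.3448] 105.13146141728002
```

```bash
python3 - <<'E'
from h import *
import pickle;W=pickle.load(open("w2.pkl","rb"))
g=cv2.cvtColor(cv2.imread("pics/w2.png"),cv2.COLOR_BGR2GRAY).astype(float)
pts=[]
for v in list(range(80,92))+list(range(128,145))+list(range(160,190)):
    r=np.diff(g[v,365:385]);i=np.argmax(np.abs(r));pts.append(onz(W,(365+i+.5,v),.085)[:2])
pts=np.array(pts);
k=np.polyfit(pts[:,1],pts[:,0],1);print("edge yaw",-np.degrees(np.arctan(k[0])),np.std(pts[:,0]-np.polyval(k,pts[:,1])))
# thermometer white mask top face: 
im=cv2.imread("pics/w2.png")[110:165,325:360];gg=cv2.cvtColor(im,cv2.COLOR_BGR2GRAY);print(gg[20]);
m=(gg>150).astype(np.uint8);
cs,_=cv2.findContours(m,cv2.RETR_EXTERNAL,cv2.CHAIN_APPROX_NONE);c=max(cs,key=cv2.contourArea);r=cv2.minAreaRect(c);print(r)
P=[onz(W,p+np.array([325,110]),.155)[:2] for p in cv2.boxPoints(r)]
for i in range(4):
    d=P[(i+1)%4]-P[i];print(np.linalg.norm(d),np.degrees(np.arctan2(d[1],d[0])))
E
```

```text
edge yaw 18.381624752491597 0.002369299314624362
[134 134 135 130  88  49  63  85 115 127 133 134 134 134 134 134 135 134
 133 134 134 134 134 134 134 130 122 110  95  77  80  83  84  85  85]Traceback (most recent call last):
  File "<stdin>", line 12, in <module>
ValueError: max() iterable argument is empty
```

```bash
python3 - <<'E'
from h import *
import pickle;W=pickle.load(open("w2.pkl","rb"))
g=cv2.cvtColor(cv2.imread("pics/w2.png"),cv2.COLOR_BGR2GRAY).astype(float)
pts=[];px=[]
for v in range(0,245):
    r=np.diff(g[v,365:385]);i=np.argmax(np.abs(r))
    if abs(r[i])>15: px.append((365+i+.5,v))
px=np.array(px);pts=np.array([onz(W,p,.085)[:2] for p in px])
for _ in range(6):
    k=np.polyfit(pts[:,1],pts[:,0],1);e=pts[:,0]-np.polyval(k,pts[:,1]);kk=abs(e)<max(2*np.median(abs(e)),.0006);pts=pts[kk];px=px[kk]
print("edge yaw",-np.degrees(np.arctan(k[0])),e.std(),len(pts),px[0],px[-1])
im=cv2.imread("pics/w2.png")[110:162,330:358];gg=cv2.cvtColor(im,cv2.COLOR_BGR2GRAY)
for v in (12,20,30,40):
    row=gg[v].astype(int);print(row)
E
```

```text
edge yaw 17.949154881557256 0.00023480933241122528 112 [374.5  21. ] [376.5 242. ]
[ 53  66  92 118 130 132 135 134 133 134 133 134 134 134 133 133 134 134
 133 134 129 120 107  89  78  82  83  83]
[ 49  63  85 115 127 133 134 134 134 134 134 135 134 133 134 134 134 134
 134 134 130 122 110  95  77  80  83  84]
[ 74  53  70 102 122 130 134 134 134 134 134 135 134 134 135 134 134 133
 133 134 133 124 111 100  80  79  83  84]
[135 113  84  91 119 129 133 135 135 135 134 134 134 135 134 135 134 133
 133 133 133 125 116 105  82  81  83  83]
```

```bash
python3 - <<'E'
from h import *
plan([.5212,.2337,.285],107.5)
E
```

```text
yaw0 104.73 d [ 0.0004  0.0624 -0.1638] n 5
[[1.2, 0.3, 3.3, -0.6, 0.0], [1.2, 0.3, 3.3, -0.5, 0.0], [1.2, 0.4, 3.3, -0.6, 0.0], [1.2, 0.4, 3.2, -0.5, 0.0], [1.2, 0.3, 3.3, -0.6, 0.0]]
end [0.5208 0.2337 0.2848] 107.53146141728003
```

Emit:
{"name": "move_arm", "arguments": {"rows": [[3.0,0.8,1.0,-1.4,0],[3.0,0.95,1.0,-1.4,0],[0,0,2.8,0,0],[0,0,2.8,0,0],[0,0,2.8,0,0],[0,0,2.8,0,0],[0,0,2.8,0,0],[0,0,0.4,0,0],[0,0,0,0,0]]}}

```text
time_s: 3.17
eef_pos: [0.5221, 0.2314, 0.2836]
ee_rot: [[-0.298, 0.955, -0.003], [0.955, 0.298, -0.003], [-0.002, -0.004, -1.0]]
contact_force: [-0.4, -0.1, 0.6]
gripper_width: 0.0853
```

```bash
python3 - <<'E'
from h import *
plan([.5212,.2337,.285],107.5)
cv2.imwrite("pics/w3.png",capture("wrist"))
s=capture("scene");crop(s,195,180,375,340,4,"pics/s3.png")
E
```

```text
yaw0 107.34 d [-0.0009  0.0023  0.0014] n 1
[[0.24, -0.02, -0.14, -0.2, 0.0]]
end [0.5212 0.2337 0.285 ] 107.54164436009019
```

View pics/w3.png

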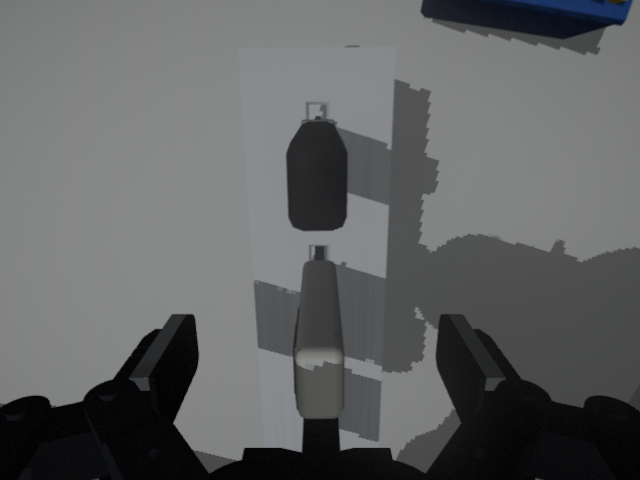

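View pics/s3.png

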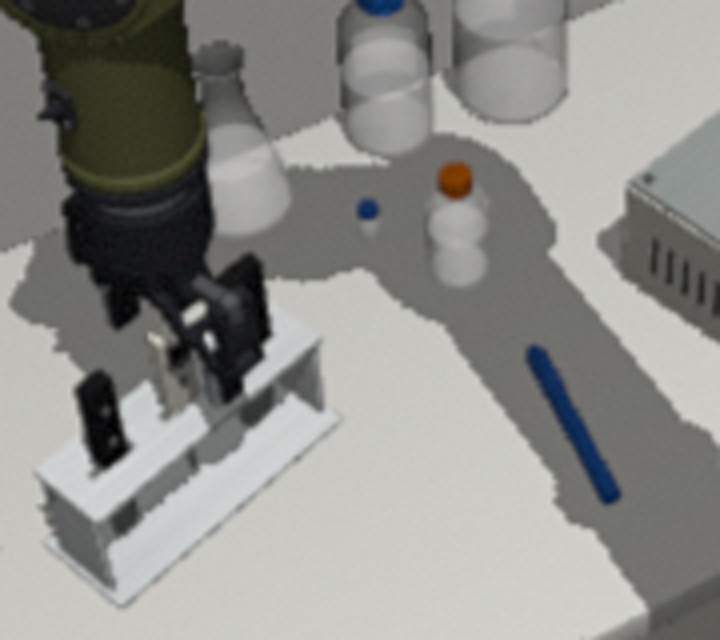

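Emit:
{"name": "move_arm", "arguments": {"rows": [[0.2,0,-0.1,0,0],[0,0,0,0,0.5],[0,0,0,0,1],[0,0,0,0,1],[0,0,0,0,1],[0,0,0,0,1],[0,0,0,0,1],[0,0,0,0,1],[0,0,0,0,1],[0,0,0,0,1]]}}

```text
time_s: 4.1
eef_pos: [0.5211, 0.236, 0.2862]
ee_rot: [[-0.301, 0.954, 0.0], [0.954, 0.301, 0.0], [0.0, 0.0, -1.0]]
contact_force: [-0.7, 0.5, 3.0]
gripper_width: 0.013
```

```bash
python3 - <<'E'
from h import *
o=get_obs();print(o)
cv2.imwrite("pics/w4.png",capture("wrist"))
E
```

```text
{'time_s': 4.1, 'joints': array([-0.032 ,  0.6201, -0.6976,  1.7964,  0.4939,  0.9068, -0.6449]), 'joint_vel': array([ 0.0015, -0.0004,  0.0002, -0.0019, -0.0007,  0.001 , -0.0001]), 'joint_torque': array([ -0.1126, -57.2072,  -8.852 , -18.7182,   0.0517,  -0.2573,
         0.0008]), 'eef_pos': array([0.5211, 0.236 , 0.2862]), 'ee_rot': array([[-0.3013,  0.9535,  0.0002],
       [ 0.9535,  0.3013,  0.0001],
       [ 0.    ,  0.0002, -1.    ]]), 'contact_force': array([-0.7104,  0.5306,  3.0074]), 'torque': array([-0.0698,  0.1348, -0.0424]), 'gripper_width': 0.01296994687385602}
```

View pics/w4.png

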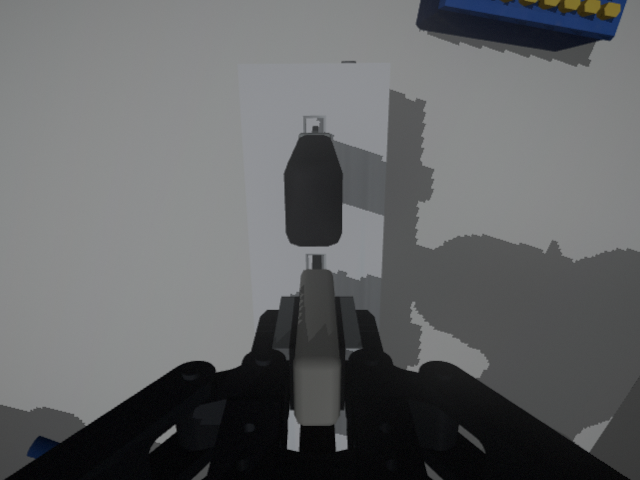

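Emit:
{"name": "move_arm", "arguments": {"rows": [[0,0,-1,0,1],[0,0,-2.5,0,1],[0,0,-3,0,1],[0,0,-3,0,1],[0,0,-2.5,0,1],[0,0,-1,0,1],[0,0,0,0,1]]}}

```text
time_s: 4.73
eef_pos: [0.5212, 0.2365, 0.4187]
ee_rot: [[-0.301, 0.954, 0.004], [0.954, 0.301, 0.002], [0.001, 0.004, -1.0]]
contact_force: [0.3, -0.0, -1.8]
gripper_width: 0.0132
```

```bash
python3 - <<'E'
from h import *
plan([.4823,-.1705,.40],105.1,hand=1,n=13)
cv2.imwrite("pics/w5.png",capture("wrist"))
E
```

```text
yaw0 107.53 d [-0.0389 -0.407  -0.0187] n 13
[[-2.9, -1.2, 0.1, 0.2, 1], [-2.9, -1.2, 0.1, 0.2, 1], [-2.9, -1.2, 0.2, 0.2, 1], [-2.9, -1.2, 0.1, 0.2, 1], [-2.9, -1.2, 0.2, 0.2, 1], [-2.9, -1.2, 0.1, 0.2, 1], [-2.9, -1.2, 0.2, 0.2, 1], [-2.9, -1.2, 0.1, 0.2, 1], [-2.9, -1.1, 0.2, 0.2, 1], [-3.0, -1.1, 0.1, 0.2, 1]]
[[-3.0, -1.1, 0.2, 0.1, 1], [-2.9, -1.1, 0.1, 0.2, 1], [-3.0, -1.2, 0.2, 0.1, 1]]
end [ 0.4822 -0.1709  0.3997] 105.12694273510631
```

View pics/w5.png

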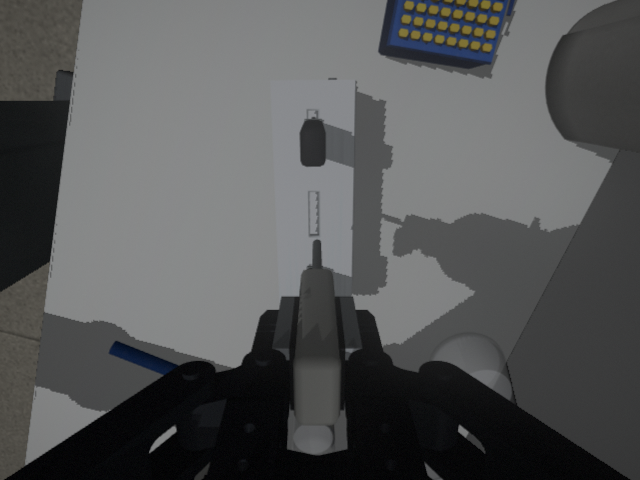

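Emit:
{"name": "move_arm", "arguments": {"rows": [[-1.5,-0.6,0.1,0.2,1],[-2.9,-1.2,0.1,0.2,1],[-2.9,-1.2,0.2,0.2,1],[-2.9,-1.2,0.1,0.2,1],[-2.9,-1.2,0.2,0.2,1],[-2.9,-1.2,0.1,0.2,1],[-2.9,-1.2,0.2,0.2,1],[-2.9,-1.2,0.1,0.2,1],[-2.9,-1.1,0.2,0.2,1],[-3.0,-1.1,0.1,0.2,1]]}}

```text
time_s: 5.62
eef_pos: [0.4918, -0.0632, 0.4]
ee_rot: [[-0.268, 0.963, -0.003], [0.963, 0.268, 0.001], [0.001, -0.003, -1.0]]
contact_force: [1.7, -0.6, 0.3]
gripper_width: 0.0131
```

Emit:
{"name": "move_arm", "arguments": {"rows": [[-3.0,-1.1,0.2,0.1,1],[-2.9,-1.1,0.1,0.2,1],[-3.0,-1.2,0.2,0.1,1],[-1.4,-0.6,0,0,1],[0,0,0,0,1],[0,0,0,0,1],[0,0,0,0,1]]}}

```text
time_s: 6.2
eef_pos: [0.4814, -0.1705, 0.396]
ee_rot: [[-0.262, 0.965, -0.001], [0.965, 0.262, 0.002], [0.002, -0.001, -1.0]]
contact_force: [0.3, -0.6, -0.5]
gripper_width: 0.0133
```

```bash
python3 - <<'E'
from h import *
plan([.4823,-.1705,.40],105.1,hand=1)
o=get_obs();W=camera_info("wrist");im=capture("wrist");cv2.imwrite("pics/w6.png",im)
import pickle;pickle.dump((W,o),open("w6.pkl","wb"))
crop(im,250,180,390,330,4,"pics/w6c.png")
tip=np.array(o["eef_pos"])+[.0006,-.0022,-.2712]
print(tip,proj(W,tip),proj(W,tip+[0,0,.0012+.07]),"bore",proj(W,[.4829,-.1727,.098]))
E
```

```text
yaw0 105.19 d [ 0.0009 -0.      0.004 ] n 1
[[-0.03, 0.09, -0.4, 0.1, 1]]
end [ 0.4823 -0.1705  0.4   ] 105.09348948727927
[ 0.482  -0.1727  0.1248] [317.028 241.822] [316.8759 293.9584] bore [318.369  229.1608]
```

View pics/w6c.png

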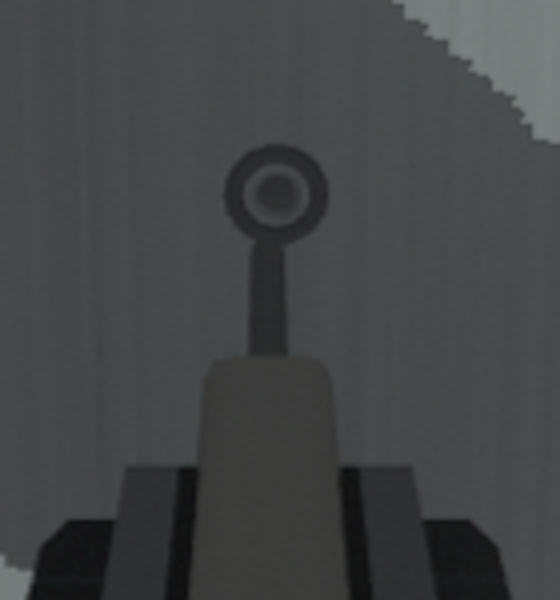

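```bash
python3 - <<'E'
from h import *
im=cv2.imread("pics/w6.png")[215:275,295:340]
im=cv2.cvtColor(im,cv2.COLOR_BGR2GRAY).astype(float);im=np.clip((im-15)*3.0,0,255).astype(np.uint8)
cv2.imwrite("pics/w6e.png",cv2.resize(im,None,fx=10,fy=10,interpolation=cv2.INTER_CUBIC))
E
```

```text
(no output)
```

View pics/w6e.png

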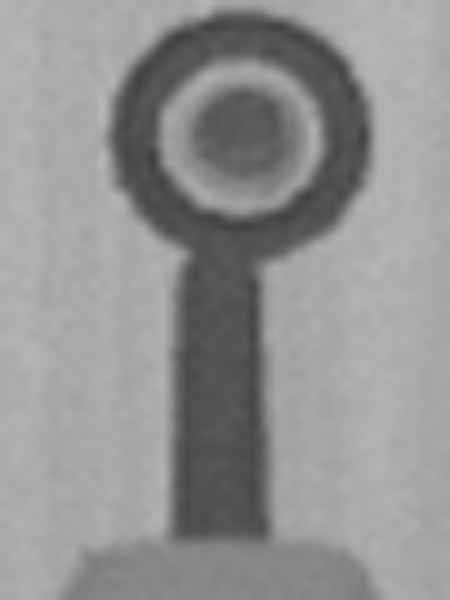

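```bash
python3 - <<'E'
from h import *
import pickle;W,o=pickle.load(open("w6.pkl","rb"))
p=np.array(o["eef_pos"]);R=np.array(o["ee_rot"]);zt=p[2]-.2712
f=lambda q:R.T@(q-p)*1000
print("bore",f(onz(W,(318.6,228.15),.098)),onz(W,(318.6,228.15),.098))
print("body edge",f(onz(W,(316.5,268.6),zt+.07)))
print("tip at rows",[f(onz(W,(316.4,r),zt)) for r in (236,238,240,242)])
E
```

```text
bore [ -2.4157   1.3288 298.0006] [ 0.4829 -0.172   0.098 ]
body edge [  9.0355   0.0392 201.2173]
tip at rows [array([  0.9348,  -0.1033, 271.2025]), array([ -0.3402,  -0.1037, 271.2001]), array([ -1.6192,  -0.1042, 271.1977]), array([ -2.9022,  -0.1046, 271.1953])]
```

Emit:
{"name": "move_arm", "arguments": {"rows": [[0.04,0.14,0.5,0,1],[0,0,0.7,0,1],[0,0,0.6,0,1],[0,0,0,0,1],[0,0,0,0,1]]}}

```text
time_s: 6.67
eef_pos: [0.4827, -0.1704, 0.3784]
ee_rot: [[-0.262, 0.965, -0.001], [0.965, 0.262, 0.0], [0.001, -0.001, -1.0]]
contact_force: [-0.7, -0.5, -0.6]
gripper_width: 0.0131
```

```bash
python3 - <<'E'
from h import *
o=get_obs();W=camera_info("wrist");im0=capture("wrist");cv2.imwrite("pics/w7.png",im0)
import pickle;pickle.dump((W,o),open("w7.pkl","wb"))
print(o["eef_pos"],o["ee_rot"])
im=im0[220:280,295:340]
im=cv2.cvtColor(im,cv2.COLOR_BGR2GRAY).astype(float);im=np.clip((im-15)*3.0,0,255).astype(np.uint8)
cv2.imwrite("pics/w7e.png",cv2.resize(im,None,fx=10,fy=10,interpolation=cv2.INTER_CUBIC))
E
```

```text
[ 0.4827 -0.1704  0.3784] [[-0.2617  0.9651 -0.0012]
 [ 0.9651  0.2617  0.0005]
 [ 0.0008 -0.001  -1.    ]]
```

View pics/w7e.png

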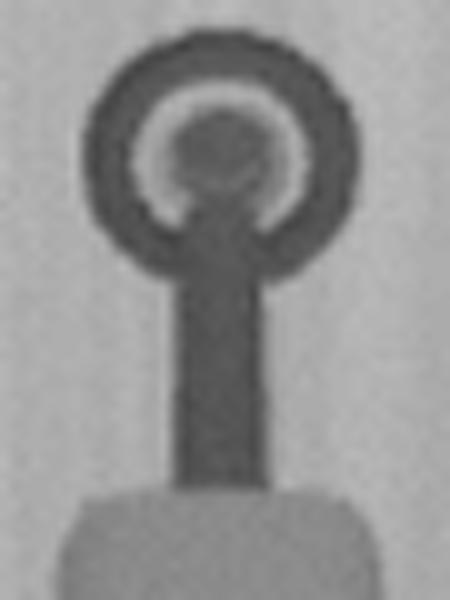

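```bash
python3 - <<'E'
from h import *
import pickle;W,o=pickle.load(open("w7.pkl","rb"))
p=np.array(o["eef_pos"]);R=np.array(o["ee_rot"]);zt=p[2]-.2712
f=lambda q:R.T@(q-p)*1000
print(zt,"bore",f(onz(W,(316.7,235.05),.098)))
print("body edge",f(onz(W,(316.5,268.6),zt+.07)))
print("tip at rows",[f(onz(W,(316.5,r),zt)) for r in (237.5,238.5,239.5)])
E
```

```text
0.10718399395688677 bore [ -1.4833   0.1036 280.383 ]
body edge [  9.0359   0.0682 201.207 ]
tip at rows [array([ -0.0259,  -0.0113, 271.2002]), array([ -0.6647,  -0.0115, 271.1997]), array([ -1.3045,  -0.0117, 271.1992])]
```

Emit:
{"name": "move_arm", "arguments": {"rows": [[0,0,0.4,0,1],[0,0,0.4,0,1],[0,0,0.4,0,1],[0,0,0.4,0,1],[0,0,0.4,0,1],[0,0,0,0,1]]}}

```text
time_s: 7.22
eef_pos: [0.4825, -0.1707, 0.358]
ee_rot: [[-0.261, 0.965, -0.001], [0.965, 0.261, 0.001], [0.001, -0.001, -1.0]]
contact_force: [-0.1, -0.1, -1.2]
gripper_width: 0.0129
```

```bash
python3 - <<'E'
from h import *
o=get_obs();W=camera_info("wrist");im0=capture("wrist");cv2.imwrite("pics/w8.png",im0)
print(o["eef_pos"],o["contact_force"],o["torque"])
im=im0[220:280,295:340]
im=cv2.cvtColor(im,cv2.COLOR_BGR2GRAY).astype(float);im=np.clip((im-15)*3.0,0,255).astype(np.uint8)
cv2.imwrite("pics/w8e.png",cv2.resize(im,None,fx=10,fy=10,interpolation=cv2.INTER_CUBIC))
E
```

```text
[ 0.4825 -0.1707  0.358 ] [-0.1023 -0.0761 -1.2246] [-0.0231  0.0247  0.0436]
```

View pics/w8e.png

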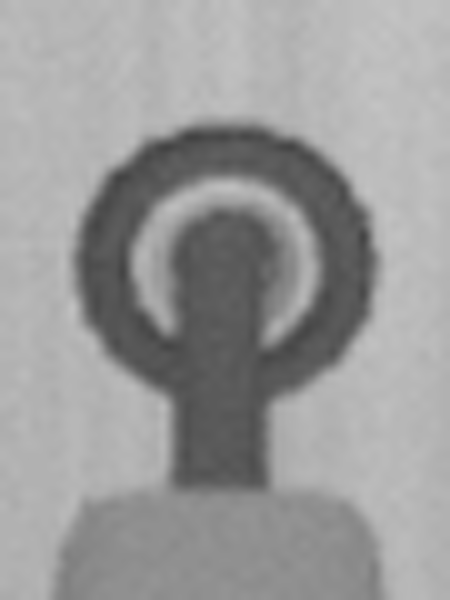

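Emit:
{"name": "move_arm", "arguments": {"rows": [[0,0.03,0.6,0,1],[0,0,0.8,0,1],[0,0,0.8,0,1],[0,0,0.8,0,1],[0,0,0.8,0,1],[0,0,0.8,0,1],[0,0,0.6,0,1],[0,0,0.2,0,1],[0,0,0,0,1]]}}

```text
time_s: 8.02
eef_pos: [0.483, -0.1705, 0.3043]
ee_rot: [[-0.261, 0.965, -0.001], [0.965, 0.261, 0.0], [0.001, -0.001, -1.0]]
contact_force: [-0.0, -0.3, -1.1]
gripper_width: 0.0133
```

```bash
python3 - <<'E'
from h import *
o=get_obs();im0=capture("wrist");cv2.imwrite("pics/w9.png",im0)
print(o["eef_pos"],o["contact_force"],o["torque"])
crop(im0,260,200,380,300,5,"pics/w9c.png")
E
```

```text
[ 0.483  -0.1705  0.3043] [-0.0178 -0.3125 -1.071 ] [-0.0055  0.0286 -0.04  ]
```

View pics/w9c.png

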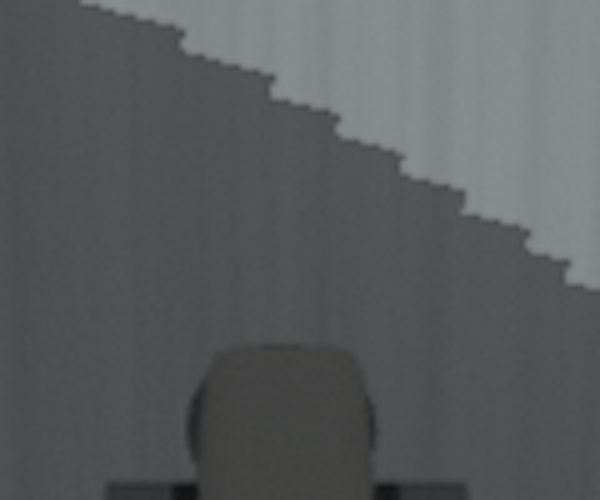

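Free travel so far; press the last 5 mm, watching force.

Emit:
{"name": "move_arm", "arguments": {"rows": [[0,0,0.2,0,1],[0,0,0.15,0,1],[0,0,0.1,0,1],[0,0,0.1,0,1],[0,0,0,0,1]]}}

```text
time_s: 8.48
eef_pos: [0.4831, -0.1706, 0.2994]
ee_rot: [[-0.261, 0.965, 0.0], [0.965, 0.261, 0.0], [-0.0, 0.0, -1.0]]
contact_force: [-0.1, -0.3, -0.8]
gripper_width: 0.0133
```

Emit:
{"name": "move_arm", "arguments": {"rows": [[0,0,0.1,0,1],[0,0,0.1,0,1],[0,0,0,0,1]]}}

```text
time_s: 8.73
eef_pos: [0.4832, -0.1703, 0.2991]
ee_rot: [[-0.261, 0.965, 0.001], [0.965, 0.261, -0.002], [-0.002, 0.0, -1.0]]
contact_force: [-6.0, 0.6, 16.6]
gripper_width: 0.0132
```

Emit:
{"name": "move_arm", "arguments": {"rows": [[0,0,-0.1,0,1],[0,0,0,0,0.6],[0,0,0,0,0],[0,0,0,0,0],[0,0,0,0,0],[0,0,0,0,0],[0,0,0,0,0],[0,0,0,0,0]]}}

```text
time_s: 9.4
eef_pos: [0.4831, -0.1705, 0.2984]
ee_rot: [[-0.261, 0.965, -0.0], [0.965, 0.261, 0.0], [0.0, -0.0, -1.0]]
contact_force: [-0.6, -0.1, -0.1]
gripper_width: 0.0856
```

Emit:
{"name": "move_arm", "arguments": {"rows": [[0,0,-1,0,0],[0,0,-2,0,0],[0,0,-3,0,0],[0,0,-3,0,0],[0,0,-3,0,0],[0,0,-2,0,0],[0,0,0,0,0]]}}

```text
time_s: 9.98
eef_pos: [0.484, -0.1699, 0.4435]
ee_rot: [[-0.261, 0.965, 0.007], [0.965, 0.261, -0.002], [-0.004, 0.006, -1.0]]
contact_force: [0.7, 0.7, 0.8]
gripper_width: 0.0854
```

```bash
python3 - <<'E'
from h import *
o=get_obs();W=camera_info("wrist");im0=capture("wrist");cv2.imwrite("pics/w10.png",im0)
import pickle;pickle.dump((W,o),open("w10.pkl","wb"))
crop(capture("scene"),330,170,460,290,5,"pics/s10.png")
print(o["eef_pos"],o["time_s"])
plan([.51,.21,.44],107.5)
E
```

```text
[ 0.484  -0.1699  0.4435] 9.9833
yaw0 105.12 d [0.027  0.3804 0.0005] n 10
[[3.6, 1.3, -0.0, -0.2, 0.0], [3.6, 1.3, -0.0, -0.2, 0.0], [3.6, 1.3, -0.0, -0.2, 0.0], [3.6, 1.3, -0.0, -0.3, 0.0], [3.6, 1.3, -0.0, -0.2, 0.0], [3.6, 1.3, -0.0, -0.3, 0.0], [3.6, 1.3, -0.0, -0.2, 0.0], [3.5, 1.3, -0.0, -0.3, 0.0], [3.5, 1.4, -0.0, -0.2, 0.0], [3.6, 1.4, -0.1, -0.3, 0.0]]
end [0.5103 0.2102 0.4405] 107.52486229554512
```

View pics/w10.png

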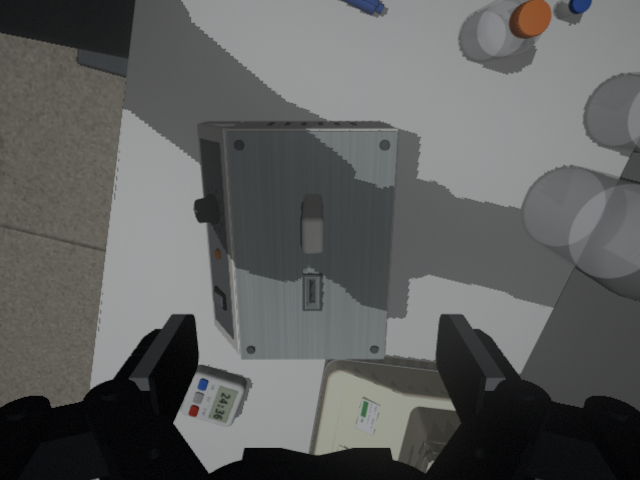

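View pics/s10.png

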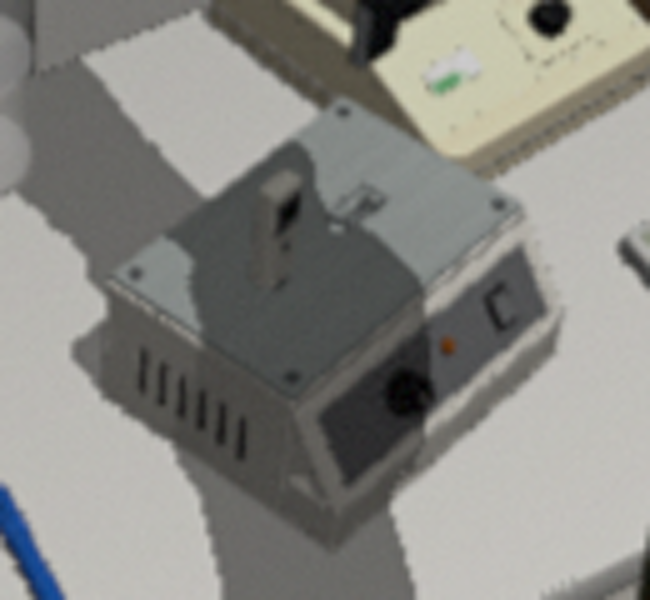

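Emit:
{"name": "move_arm", "arguments": {"rows": [[2,0.8,0,-0.2,0],[3.8,1.3,0,-0.2,0],[3.8,1.3,0,-0.2,0],[3.8,1.3,0,-0.3,0],[3.8,1.3,0,-0.2,0],[3.8,1.3,0,-0.3,0],[3.8,1.3,0,-0.2,0],[3.8,1.4,0,-0.3,0],[3.8,1.4,0,-0.2,0],[3.8,1.9,0,-0.3,0]]}}

```text
time_s: 10.92
eef_pos: [0.5087, 0.2151, 0.4374]
ee_rot: [[-0.302, 0.953, -0.002], [0.953, 0.302, -0.001], [-0.001, -0.003, -1.0]]
contact_force: [1.3, -0.1, 0.8]
gripper_width: 0.0857
```

Emit:
{"name": "move_arm", "arguments": {"rows": [[0,0,0,0,0],[0,0,0,0,0],[0,0,0,0,0]]}}

```text
time_s: 11.17
eef_pos: [0.5095, 0.2131, 0.4372]
ee_rot: [[-0.302, 0.953, -0.002], [0.953, 0.302, -0.001], [-0.001, -0.003, -1.0]]
contact_force: [0.1, -0.4, -0.4]
gripper_width: 0.0855
```

```bash
python3 - <<'E'
from h import *
o=get_obs();W=camera_info("wrist");im0=capture("wrist");cv2.imwrite("pics/w11.png",im0)
import pickle;pickle.dump((W,o),open("w11.pkl","wb"))
print(o["eef_pos"],o["ee_rot"])
for P in ([.507,.288,.16],[.5033,.2889,.16]): print(proj(W,P))
W0,o0=pickle.load(open("w10.pkl","rb"))
print("therm top",onz(W0,(313,236),.168),"slot",onz(W0,(312.3,292),.101))
im=im0[60:200,250:390];im=np.clip((im.astype(float)-10)*2,0,255).astype(np.uint8)
cv2.imwrite("pics/w11e.png",cv2.resize(im,None,fx=4.2,fy=4.2,interpolation=cv2.INTER_CUBIC))
E
```

```text
[0.5095 0.2131 0.4372] [[-0.3021  0.9533 -0.0023]
 [ 0.9533  0.3021 -0.0014]
 [-0.0006 -0.0026 -1.    ]]
[353.7308 112.5465]
[348.0445 108.891 ]
therm top [ 0.4839 -0.1716  0.168 ] slot [ 0.5015 -0.2404  0.101 ]
```

View pics/w11.png

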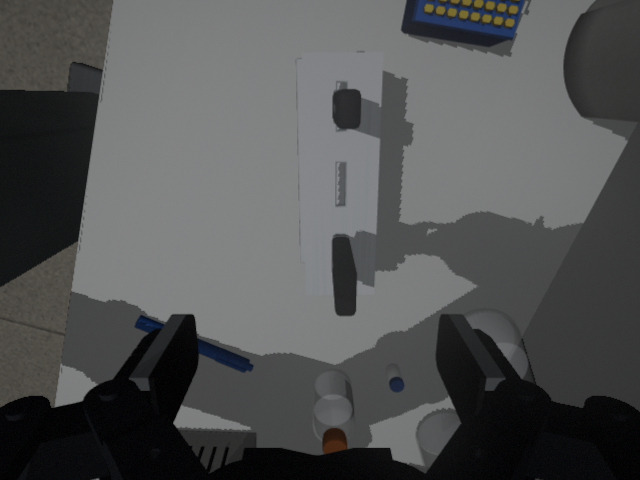

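View pics/w11e.png

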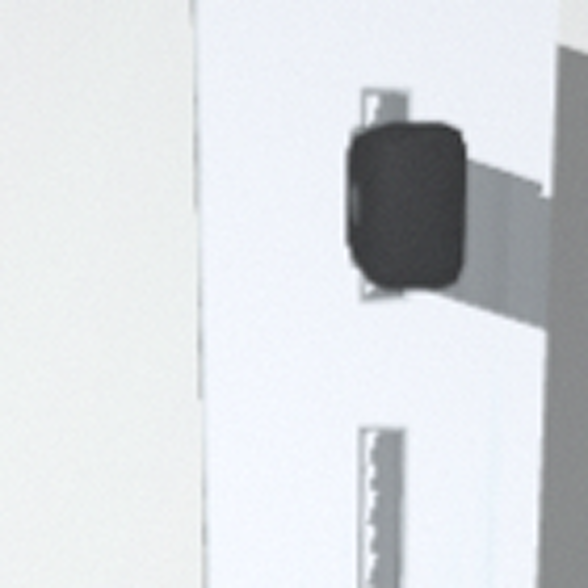

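```bash
python3 - <<'E'
from h import *
import pickle;W,o=pickle.load(open("w11.pkl","rb"))
f=lambda u,v:(250+(u+.5)/4.2-.5,60+(v+.5)/4.2-.5)
c=onz(W,f(414,206),.16);print(c,[np.linalg.norm(onz(W,f(*a),.16)-onz(W,f(*b),.16)) for a,b in [((361,206),(466,206)),((414,122),(414,289))]])
e=onz(W,f(360,430),.085)-onz(W,f(360,95),.085);print("slot yaw",np.degrees(np.arctan2(e[0],-e[1])))
plan([c[0],c[1],.36],107.5);
E
```

```text
[0.5033 0.289  0.16  ] [np.float64(0.014070440557066194), np.float64(0.02143157535419341)]
slot yaw 18.373180135264484
yaw0 107.47 d [-0.0064  0.0769 -0.0774] n 3
[[2.5, 0.6, 2.6, -0.0, 0.0], [2.5, 0.5, 2.6, -0.0, 0.0], [2.5, 0.6, 2.5, -0.0, 0.0]]
end [0.5035 0.2888 0.3604] 107.46700293964433
```

Emit:
{"name": "move_arm", "arguments": {"rows": [[2.5,0.6,2.0,-0.2,0],[2.5,0.6,2.0,-0.2,0],[2.5,0.5,2.0,0,0],[0,0,2.5,0,0],[0,0,2.5,0,0],[0,0,2.5,0,0],[0,0,1.7,0,0],[0,0,0,0,0],[0,0,0,0,0]]}}

```text
time_s: 11.97
eef_pos: [0.5035, 0.2882, 0.286]
ee_rot: [[-0.306, 0.952, -0.002], [0.952, 0.306, -0.002], [-0.001, -0.002, -1.0]]
contact_force: [-1.1, 0.0, 0.5]
gripper_width: 0.0854
```

```bash
python3 - <<'E'
from h import *
plan([.5033,.289,.285],107.9)
cv2.imwrite("pics/w12.png",capture("wrist"))
E
```

```text
yaw0 107.79 d [-0.0002  0.0008 -0.001 ] n 1
[[0.08, 0.01, 0.1, -0.1, 0.0]]
end [0.5033 0.289  0.285 ] 107.89291171686526
```

View pics/w12.png

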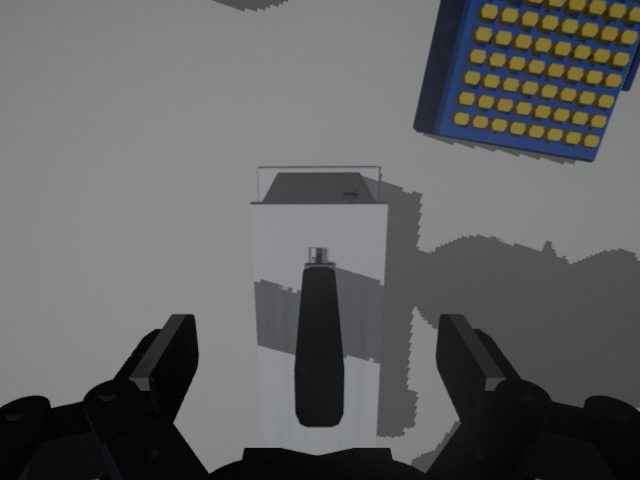

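Emit:
{"name": "move_arm", "arguments": {"rows": [[0.1,0,0,0,0],[0,0,0,0,0.5],[0,0,0,0,1],[0,0,0,0,1],[0,0,0,0,1],[0,0,0,0,1],[0,0,0,0,1],[0,0,0,0,1],[0,0,0,0,1],[0,0,0,0,1]]}}

```text
time_s: 12.85
eef_pos: [0.5027, 0.2911, 0.2867]
ee_rot: [[-0.308, 0.951, 0.0], [0.951, 0.308, 0.0], [0.0, 0.0, -1.0]]
contact_force: [-0.3, -0.8, 3.6]
gripper_width: 0.0133
```

Emit:
{"name": "move_arm", "arguments": {"rows": [[0,0,-1,0,1],[0,0,-2.5,0,1],[0,0,-3,0,1],[0,0,-3,0,1],[0,0,-2.5,0,1],[0,0,-1,0,1],[0,0,0,0,1],[0,0,0,0,1]]}}

```text
time_s: 13.52
eef_pos: [0.5025, 0.2908, 0.4161]
ee_rot: [[-0.308, 0.951, 0.0], [0.951, 0.308, -0.0], [-0.0, -0.0, -1.0]]
contact_force: [-0.1, 0.3, -1.2]
gripper_width: 0.0133
```

```bash
python3 - <<'E'
from h import *
o=get_obs();W=camera_info("wrist");im=capture("wrist");cv2.imwrite("pics/w13.png",im)
plan([.5014,-.2405,.42],105.1,hand=1,n=15)
crop(capture("scene"),195,150,375,340,3.1,"pics/s13.png")
E
```

```text
yaw0 107.93 d [-0.0011 -0.531   0.0047] n 15
[[-3.4, -1.1, -0.0, 0.2, 1], [-3.4, -1.1, -0.0, 0.2, 1], [-3.4, -1.1, -0.0, 0.2, 1], [-3.4, -1.1, -0.0, 0.2, 1], [-3.4, -1.0, -0.0, 0.2, 1], [-3.4, -1.0, -0.0, 0.2, 1], [-3.4, -1.0, -0.1, 0.2, 1], [-3.4, -1.0, -0.0, 0.2, 1], [-3.4, -1.0, -0.1, 0.2, 1], [-3.4, -1.0, -0.0, 0.2, 1]]
[[-3.4, -1.0, -0.1, 0.2, 1], [-3.4, -1.0, -0.0, 0.2, 1], [-3.4, -0.9, -0.1, 0.1, 1], [-3.3, -1.0, -0.0, 0.2, 1], [-3.4, -0.9, -0.1, 0.1, 1]]
end [ 0.5017 -0.2407  0.4203] 105.12592976925737
```

View pics/w13.png

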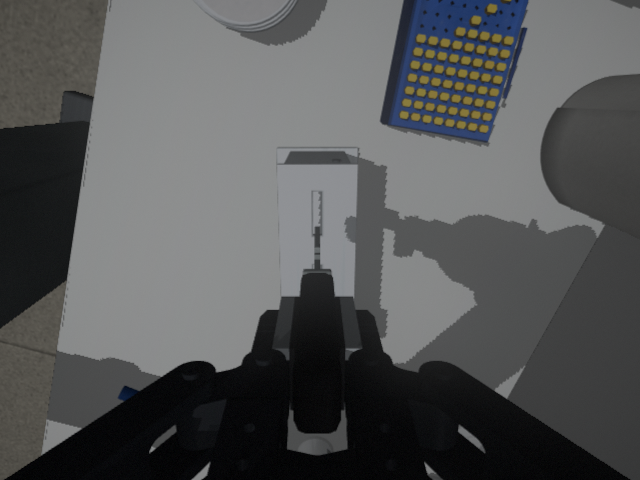

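View pics/s13.png

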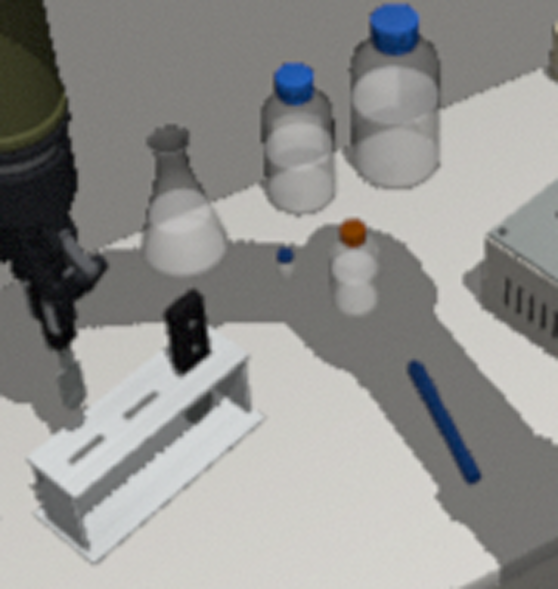

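Emit:
{"name": "move_arm", "arguments": {"rows": [[-1.5,-0.5,-2.0,0,1],[-3.0,-1.1,-2.0,0.2,1],[-3.4,-1.1,-2.0,0.3,1],[-3.4,-1.1,-1.2,0.3,1],[-3.4,-1.1,0,0.3,1],[-3.4,-1.0,0,0.3,1],[-3.4,-1.0,0,0.3,1],[-3.4,-1.0,0,0.3,1],[-3.4,-1.0,0,0.3,1],[-3.4,-1.0,0,0.3,1]]}}

```text
time_s: 14.45
eef_pos: [0.4994, -0.0432, 0.487]
ee_rot: [[-0.264, 0.964, -0.003], [0.965, 0.264, 0.0], [0.001, -0.002, -1.0]]
contact_force: [0.6, -0.7, -1.0]
gripper_width: 0.0136
```

```bash
python3 - <<'E'
from h import *
plan([.5008,-.2394,.488],105.1,hand=1,n=7)
E
```

```text
yaw0 105.31 d [ 0.0014 -0.1962  0.001 ] n 7
[[-2.7, -0.7, -0.0, 0.0, 1], [-2.7, -0.7, -0.0, 0.0, 1], [-2.7, -0.7, -0.0, 0.0, 1], [-2.7, -0.7, -0.0, 0.1, 1], [-2.7, -0.7, -0.0, 0.0, 1], [-2.7, -0.8, -0.0, 0.1, 1], [-2.8, -0.7, -0.1, 0.0, 1]]
end [ 0.5011 -0.2397  0.488 ] 105.1122518675762
```

Emit:
{"name": "move_arm", "arguments": {"rows": [[-2.6,-0.7,0,0,1],[-2.7,-0.7,0,0,1],[-2.7,-0.7,0,0,1],[-2.7,-0.7,0,0,1],[-2.7,-0.7,0,0,1],[-2.7,-0.8,0,0,1],[-2.0,-0.7,0,0,1],[-0.7,0,0,0,1],[0,0,0,0,1],[0,0,0,0,1]]}}

```text
time_s: 15.28
eef_pos: [0.5015, -0.235, 0.4874]
ee_rot: [[-0.265, 0.964, -0.001], [0.964, 0.265, 0.002], [0.002, -0.001, -1.0]]
contact_force: [0.9, 0.7, -0.2]
gripper_width: 0.0135
```

```bash
python3 - <<'E'
from h import *
plan([.5008,-.2394,.41],105.1,hand=1)
cv2.imwrite("pics/w14.png",capture("wrist"))
E
```

```text
yaw0 105.36 d [-0.0007 -0.0044 -0.0774] n 2
[[-0.2, -0.09, 3.87, 0.1, 1], [-0.21, -0.09, 3.87, 0.2, 1]]
end [ 0.5009 -0.2394  0.41  ] 105.05864704657739
```

View pics/w14.png

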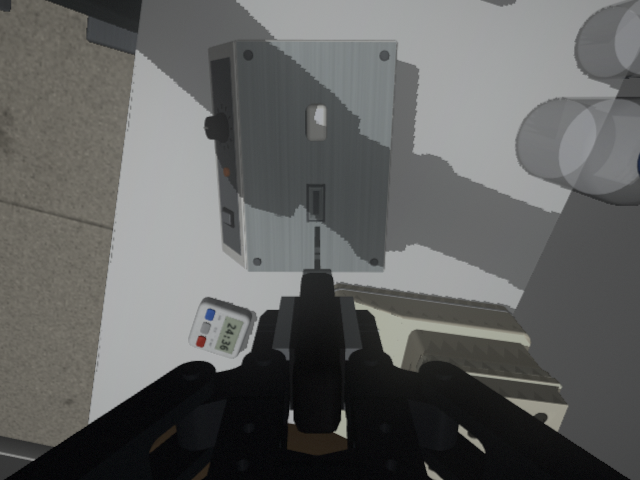

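Emit:
{"name": "move_arm", "arguments": {"rows": [[-0.2,-0.1,1.5,0.1,1],[-0.2,-0.1,2.0,0.1,1],[0,0,2.0,0,1],[0,0,1.5,0,1],[0,0,0.6,0,1],[0,0,0,0,1],[0,0,0,0,1]]}}

```text
time_s: 15.92
eef_pos: [0.5009, -0.239, 0.4131]
ee_rot: [[-0.263, 0.965, 0.0], [0.965, 0.263, 0.0], [0.0, 0.001, -1.0]]
contact_force: [-0.1, 0.5, -0.2]
gripper_width: 0.013
```

```bash
python3 - <<'E'
from h import *
o=get_obs();W=camera_info("wrist");im0=capture("wrist");cv2.imwrite("pics/w15.png",im0)
import pickle;pickle.dump((W,o),open("w15.pkl","wb"))
print(o["eef_pos"],o["ee_rot"])
im=im0[200:275,280:355];im=np.clip((im.astype(float)-10)*2.5,0,255).astype(np.uint8)
cv2.imwrite("pics/w15e.png",cv2.resize(im,None,fx=8,fy=8,interpolation=cv2.INTER_CUBIC))
p=np.array(o["eef_pos"]);R=np.array(o["ee_rot"])
for q in ([-2.2,0,276.7],[-2.2+10,0,266.7],[-2.2+11,0,201.7]): print(proj(W,p+R@np.array(q)/1000))
print(proj(W,[.5014,-.2413,.101]))
E
```

```text
[ 0.5009 -0.239   0.4131] [[-0.2627  0.9649  0.0005]
 [ 0.9649  0.2627  0.0002]
 [ 0.0001  0.0005 -1.    ]]
[316.5999 237.9683]
[316.5802 227.2951]
[316.4384 268.6088]
[316.242  222.1085]
```

View pics/w15e.png

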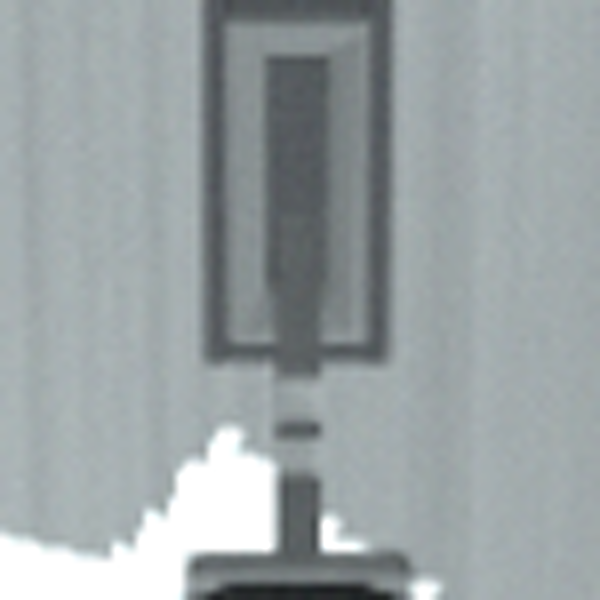

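```bash
python3 - <<'E'
from h import *
import pickle;W,o=pickle.load(open("w15.pkl","rb"))
p=np.array(o["eef_pos"]);R=np.array(o["ee_rot"]);f=lambda q:R.T@(q-p)*1000
im0=cv2.imread("pics/w15.png")
g=cv2.cvtColor(im0,cv2.COLOR_BGR2GRAY).astype(int)
print("rows col316",list(zip(range(188,212),g[188:212,311:322].mean(1).astype(int))))
print("bottom L",list(zip(range(236,252),g[236:252,308:313].mean(1).astype(int))))
print("cols row 215",list(zip(range(300,334),g[213:228,300:334].mean(0).astype(int))))
im=im0[185:260,280:355];im=np.clip((im.astype(float)-30)*5,0,255).astype(np.uint8)
cv2.imwrite("pics/w15f.png",cv2.resize(im,None,fx=8,fy=8,interpolation=cv2.INTER_NEAREST))
for r in (198,199,200,201,244,245): print(r,f(onz(W,(316.8,r),.101)))
E
```

```text
rows col316 [(188, np.int64(76)), (189, np.int64(76)), (190, np.int64(76)), (191, np.int64(76)), (192, np.int64(76)), (193, np.int64(76)), (194, np.int64(76)), (195, np.int64(76)), (196, np.int64(76)), (197, np.int64(76)), (198, np.int64(70)), (199, np.int64(50)), (200, np.int64(43)), (201, np.int64(46)), (202, np.int64(52)), (203, np.int64(65)), (204, np.int64(68)), (205, np.int64(67)), (206, np.int64(64)), (207, np.int64(51)), (208, np.int64(51)), (209, np.int64(51)), (210, np.int64(51)), (211, np.int64(51))]
bottom L [(236, np.int64(64)), (237, np.int64(65)), (238, np.int64(63)), (239, np.int64(63)), (240, np.int64(62)), (241, np.int64(63)), (242, np.int64(63)), (243, np.int64(47)), (244, np.int64(50)), (245, np.int64(65)), (246, np.int64(76)), (247, np.int64(77)), (248, np.int64(76)), (249, np.int64(77)), (250, np.int64(77)), (251, np.int64(76))]
cols row 215 [(300, np.int64(77)), (301, np.int64(78)), (302, np.int64(78)), (303, np.int64(78)), (304, np.int64(77)), (305, np.int64(59)), (306, np.int64(47)), (307, np.int64(46)), (308, np.int64(59)), (309, np.int64(65)), (310, np.int64(67)), (311, np.int64(67)), (312, np.int64(66)), (313, np.int64(52)), (314, np.int64(46)), (315, np.int64(46)), (316, np.int64(47)), (317, np.int64(46)), (318, np.int64(46)), (319, np.int64(45)), (320, np.int64(48)), (321, np.int64(57)), (322, np.int64(60)), (323, np.int64(62)), (324, np.int64(64)), (325, np.int64(62)), (326, np.int64(50)), (327, np.int64(46)), (328, np.int64(52)), (329, np.int64(72)), (330, np.int64(78)), (331, np.int64(77)), (332, np.int64(76)), (333, np.int64(76))]
198 [ 14.8797   0.1095 312.068 ]
199 [ 14.1763   0.1095 312.0679]
200 [ 13.4719   0.1094 312.0678]
201 [ 12.7663   0.1093 312.0678]
244 [-18.6336   0.1062 312.0654]
245 [-19.3894   0.1061 312.0653]
```

View pics/w15f.png

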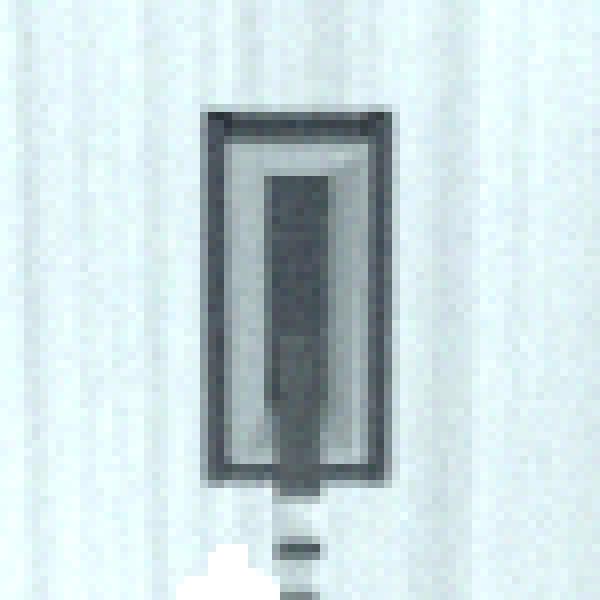

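Emit:
{"name": "move_arm", "arguments": {"rows": [[-0.06,0,0.6,0,1],[0,0,0.8,0,1],[0,0,0.8,0,1],[0,0,0.6,0,1],[0,0,0.4,0,1],[0,0,0.3,0,1],[0,0,0.3,0,1],[0,0,0,0,1]]}}

```text
time_s: 16.63
eef_pos: [0.5006, -0.2407, 0.3739]
ee_rot: [[-0.261, 0.965, -0.001], [0.965, 0.261, 0.0], [0.001, -0.001, -1.0]]
contact_force: [0.1, -0.3, -1.2]
gripper_width: 0.0134
```

```bash
python3 - <<'E'
from h import *
o=get_obs();W=camera_info("wrist");im0=capture("wrist");cv2.imwrite("pics/w16.png",im0)
print(o["eef_pos"],o["contact_force"],o["torque"])
im=im0[210:285,280:355];im=np.clip((im.astype(float)-30)*4,0,255).astype(np.uint8)
cv2.imwrite("pics/w16f.png",cv2.resize(im,None,fx=8,fy=8,interpolation=cv2.INTER_NEAREST))
E
```

```text
[ 0.5006 -0.2407  0.3739] [ 0.0893 -0.3465 -1.182 ] [ 0.0401 -0.0256 -0.0392]
```

View pics/w16f.png

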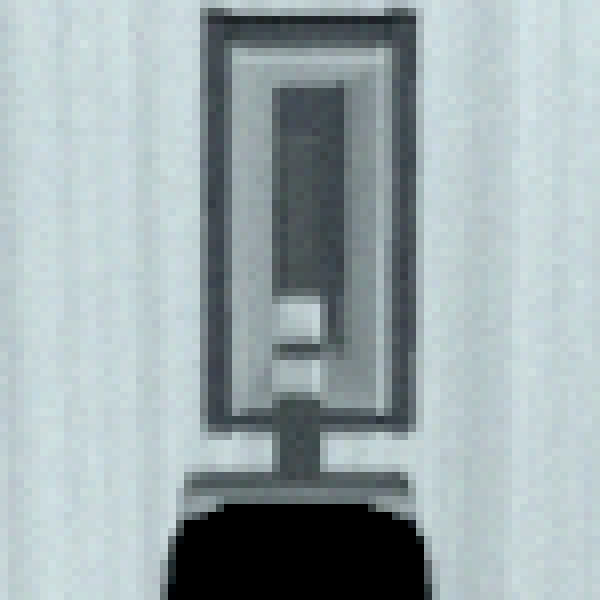

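```bash
python3 - <<'E'
from h import *
o=get_obs();W=camera_info("wrist")
p=np.array(o["eef_pos"]);R=np.array(o["ee_rot"]);f=lambda q:R.T@(q-p)*1000
print(p)
rr=lambda r:210+r/8-.5
a=f(onz(W,(318,rr(48)),.101));b=f(onz(W,(318,rr(412)),.101));print("rim",a,b,(a+b)/2)
print("slot end",f(onz(W,(318,rr(88)),.098)),f(onz(W,(318,rr(88)),.093)))
print("blade edge seen",f(onz(W,(317,rr(135)),p[2]-.2667)))
print("handle edge",f(onz(W,(317,rr(472)),p[2]-.2017)))
E
```

```text
[ 0.5006 -0.2406  0.3743]
rim [ 13.1566   0.8768 273.2742] [-16.1839   0.8997 273.2644] [ -1.5137   0.8882 273.2693]
slot end [  9.1627   0.8869 276.2729] [  7.7103   0.8997 281.2724]
blade edge seen [  8.3431   0.2765 266.7027]
handle edge [  8.8295   0.2729 201.7029]
```

Emit:
{"name": "move_arm", "arguments": {"rows": [[0.05,0.06,0,0,1],[0,0,0.2,0,1],[0,0,0.2,0,1],[0,0,0.2,0,1],[0,0,0,0,1]]}}

```text
time_s: 17.1
eef_pos: [0.5011, -0.24, 0.3682]
ee_rot: [[-0.261, 0.965, -0.0], [0.965, 0.261, 0.0], [0.0, -0.0, -1.0]]
contact_force: [0.2, -0.5, -0.8]
gripper_width: 0.0133
```

```bash
python3 - <<'E'
from h import *
o=get_obs();W=camera_info("wrist");im0=capture("wrist");cv2.imwrite("pics/w17.png",im0)
print(o["eef_pos"],o["contact_force"],o["torque"])
im=im0[210:285,280:355];im=np.clip((im.astype(float)-30)*4,0,255).astype(np.uint8)
cv2.imwrite("pics/w17f.png",cv2.resize(im,None,fx=8,fy=8,interpolation=cv2.INTER_NEAREST))
E
```

```text
[ 0.5011 -0.24    0.3682] [ 0.17   -0.5467 -0.807 ] [ 0.0279 -0.0533 -0.0106]
```

View pics/w17f.png

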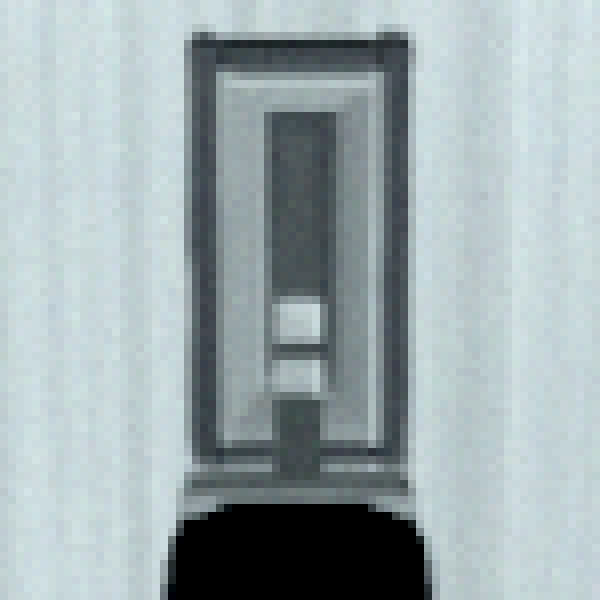

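Emit:
{"name": "move_arm", "arguments": {"rows": [[0,0,0.2,0,1],[0,0,0.2,0,1],[0,0,0.2,0,1],[0,0,0.2,0,1],[0,0,0.2,0,1],[0,0,0.2,0,1],[0,0,0,0,1]]}}

```text
time_s: 17.73
eef_pos: [0.501, -0.24, 0.3559]
ee_rot: [[-0.261, 0.965, -0.001], [0.965, 0.261, 0.0], [0.001, -0.0, -1.0]]
contact_force: [-0.0, 0.5, -1.2]
gripper_width: 0.013
```

```bash
python3 - <<'E'
from h import *
o=get_obs();W=camera_info("wrist");im0=capture("wrist");cv2.imwrite("pics/w18.png",im0)
print(o["eef_pos"],o["contact_force"],o["torque"])
im=im0[210:285,280:355];im=np.clip((im.astype(float)-30)*4,0,255).astype(np.uint8)
cv2.imwrite("pics/w18f.png",cv2.resize(im,None,fx=8,fy=8,interpolation=cv2.INTER_NEAREST))
E
```

```text
[ 0.501  -0.24    0.3559] [-0.0221  0.5281 -1.1838] [ 0.0756 -0.2419  0.0089]
```

View pics/w18f.png

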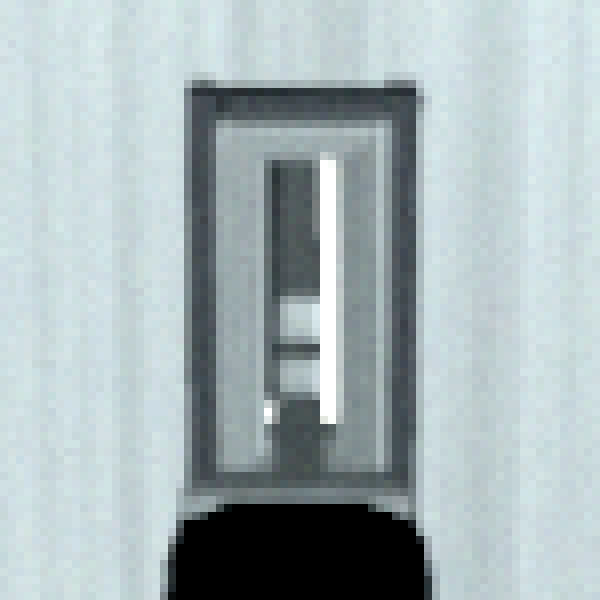

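Emit:
{"name": "move_arm", "arguments": {"rows": [[0,0.02,0.3,0,1],[0,0,0.4,0,1],[0,0,0.4,0,1],[0,0,0.4,0,1],[0,0,0.4,0,1],[0,0,0.3,0,1],[0,0,0,0,1]]}}

```text
time_s: 18.37
eef_pos: [0.5011, -0.2399, 0.3336]
ee_rot: [[-0.261, 0.965, -0.001], [0.965, 0.261, 0.001], [0.001, -0.001, -1.0]]
contact_force: [1.3, 0.3, -0.5]
gripper_width: 0.0135
```

```bash
python3 - <<'E'
from h import *
o=get_obs();W=camera_info("wrist");im0=capture("wrist");cv2.imwrite("pics/w19.png",im0)
print(o["eef_pos"],o["contact_force"],o["torque"])
im=im0[210:285,280:355];im=np.clip((im.astype(float)-30)*4,0,255).astype(np.uint8)
cv2.imwrite("pics/w19f.png",cv2.resize(im,None,fx=8,fy=8,interpolation=cv2.INTER_NEAREST))
E
```

```text
[ 0.5011 -0.2399  0.3336] [ 1.2538  0.3177 -0.5148] [ 0.0718 -0.2128  0.0103]
```

View pics/w19f.png

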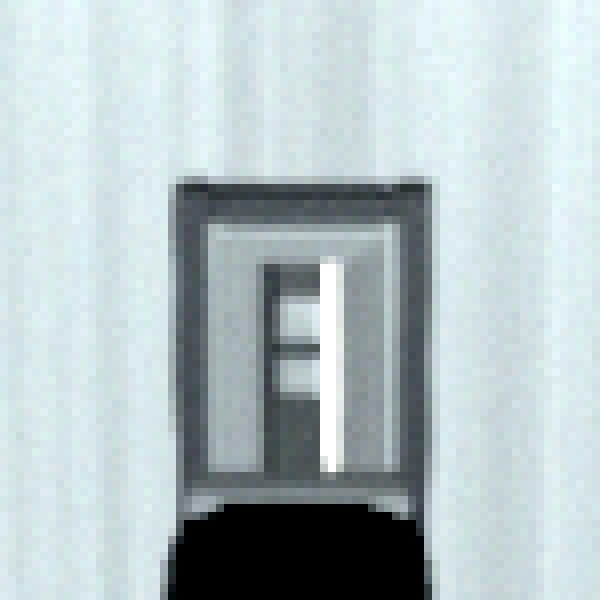

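Emit:
{"name": "move_arm", "arguments": {"rows": [[0,0,0.4,0,1],[0,0,0.4,0,1],[0,0,0.4,0,1],[0,0,0.4,0,1],[0,0,0.3,0,1],[0,0,0.1,0,1],[0,0,0,0,1],[0,0,0,0,1]]}}

```text
time_s: 19.08
eef_pos: [0.5014, -0.2399, 0.3144]
ee_rot: [[-0.261, 0.965, 0.0], [0.965, 0.261, 0.0], [0.0, 0.0, -1.0]]
contact_force: [0.8, 0.4, -0.5]
gripper_width: 0.0134
```

```bash
python3 - <<'E'
from h import *
o=get_obs();W=camera_info("wrist");im0=capture("wrist");cv2.imwrite("pics/w20.png",im0)
p=np.array(o["eef_pos"]);print(p,o["contact_force"],o["torque"],o["gripper_width"],o["time_s"],"tip below rim",.101-(p[2]-.2767))
s=capture("scene");cv2.imwrite("pics/s20.png",s)
crop(s,330,140,480,290,4,"pics/s20c.png");crop(im0,220,180,420,330,4,"pics/w20c.png")
E
```

```text
[ 0.5014 -0.2399  0.3144] [ 0.7938  0.4326 -0.4776] [ 0.0985 -0.1946  0.0776] 0.01340448249805933 19.0833 tip below rim 0.06325728116516496
```

View pics/s20.png

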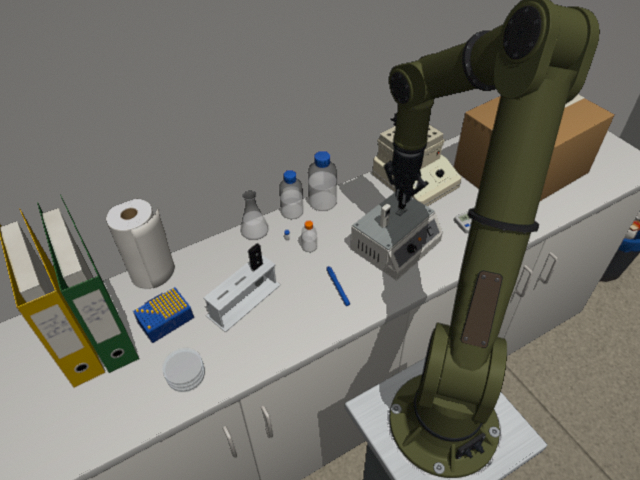

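View pics/s20c.png

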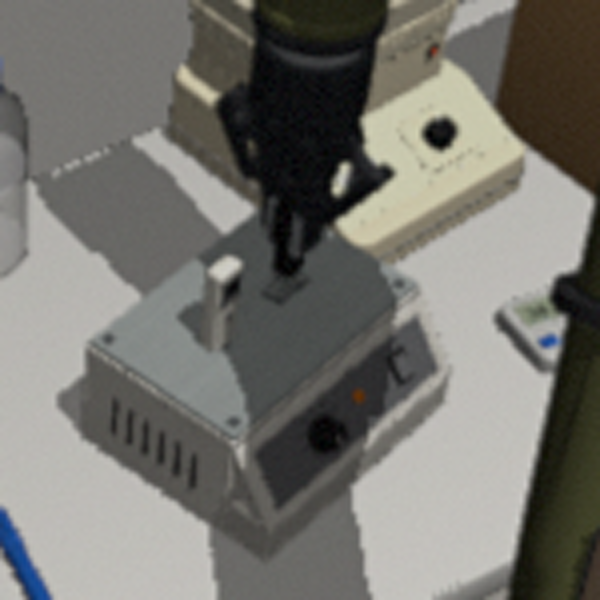

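View pics/w20c.png

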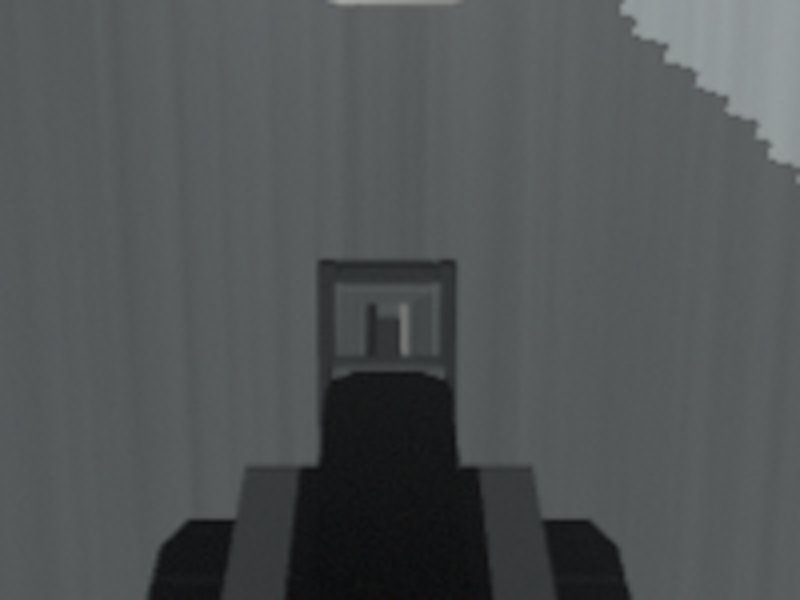

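Emit:
{"name": "move_arm", "arguments": {"rows": [[0,0,0,0,1],[0,0,0,0,1],[0,0,0,0,1],[0,0,0,0,1]]}}

```text
time_s: 19.52
eef_pos: [0.5013, -0.2399, 0.3146]
ee_rot: [[-0.261, 0.965, 0.0], [0.965, 0.261, -0.0], [-0.0, 0.0, -1.0]]
contact_force: [1.2, 1.1, 0.1]
gripper_width: 0.0132
```

```bash
python3 -c "
from rig import *
o=get_obs();print(o['eef_pos'],o['contact_force'],o['gripper_width']);print(hand_in())"
```

```text
[ 0.50130222 -0.23992716  0.31455054] [1.21671758 1.14223109 0.14500692] 0.01317549410874496
the job is handed in; nothing more can be done
None
```

The job is done and handed in at about 19.5 s of robot time. The thermometer stands home in the bore, released. The narrow spatula is held in the slot, with its blade past the shutter.

- **Thermometer:** contact came at the height where the body should meet the plate, within 0.1 mm, with about 17 N at the wrist. After release the scene view showed it standing upright in the bore.
- **Spatula:** its tip is about 63 mm below the collar rim, close to the 64 mm target. That figure comes from the arm's height and the grasp height, not from a direct view of the tip. The handle is clear above the collar, the grip is holding at 13.2 mm, and the forces stayed under about 2 N all the way down.
- **Shutter:** its angle is not in the readings. I saw the slot open alongside the blade, and there was no resistance.
- **Everything else:** the broad spatula is still in the stand, and in the last scene view the bystanders in sight had not moved.

The camera and arm readings disagreed by up to about 1 mm. I corrected this by eye from the wrist camera before each insertion.

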